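# Swing out the folding crank and raise the test pressure to the red hand

### The job

Raise the pressure on the hand pump: swing its folded orange crank handle up until it stands upright, press the handle down into the wheel so that it latches (turn the wheel slowly while pressing, until you feel it drop all the way in), then crank the wheel clockwise until the gauge's black needle points at the red hand. Leave the crank latched and let go of it, and do not knock over or shift the bottles, tub, beaker, cell, fitting and wrench on the bench.

Things in the scene. Friction and masses are not known exactly. Their poses are not given: they have to be found in the camera images.
- pump: Hand pump fixed to the bench: grey plate 230 x 370 x 12 mm with a silver drum (184 mm diameter) and dark handwheel; the gauge is 165 mm along its +y. Origin on the bench under the wheel's axis; x, y along the plate, z up. On its -x side, 102 mm from the axis, a steel fork 132 mm high holds the tail of the folded crank and so locks the wheel. Hidden in the drum: a clutch ring with slots.
- wheel_hub (a point): Centre of the handwheel's upper face, 91 mm above the bench. The wheel is 170 mm across its knurled rim and turns about the vertical axis through this point; a hub boss of 20 mm diameter stands 21 mm above it.
- crank_hinge (a point): Middle of the crank's hinge pin, on the wheel 65 mm from its axis, 120 mm above the bench (29 mm above the wheel's face); it goes round with the wheel. The pin is horizontal and tangential (square to the line from hub to hinge). At the start it is on the pump's -x side.
- grip_centre (a point): Centre of the crank's orange grip, a flat bar 50 mm long (along the crank), 26 wide (along the hinge pin), 14 thick. Folded, it lies flat over the wheel's middle, 67 mm from the hinge towards the hub, its top at 127 mm. Upright, its centre stands 67 mm above the hinge, 53 when pushed in. It does not spin on the crank: a gripper holding it must turn with the wheel.
- crank (a joint): Fold angle of the crank, rad: 0 folded flat over the wheel, 1.571 upright, at its stop; push it right to the stop before pressing the grip down. It is stiff (0.06 N m) and stays where it is left. Above about 0.8 the tail has left the fork and the wheel is free to turn.
- grip (a joint): How far the grip is pushed along the crank towards the hinge, m: 0 out, 0.014 fully in; slides with 5 N of friction, stays where left. With the crank upright, pushing it down lands its round-ended 8 mm tail pin after 6 mm on the hidden clutch ring; only over a slot does it drop the other 8 mm. Fully in, it locks the crank upright and couples the wheel to the pump.
- wheel (a joint): Handwheel angle, rad, 0 at the start, growing clockwise from above; no stops. It idles (0.05 N m) until latched; then takes 0.5 N m (8 N at the crank), with 0.12 rad of play, and stays where left. The hidden ring has 3 slots, each 16 mm long, 120 degrees apart, placed anew each time, none within 0.3 rad of the pin at first. Turned slower than 0.3 rad/s and pressed with 10 to 20 N, the pin does not drag the ring.
- needle (a joint): Black gauge needle, rad: 0 at the start (no pressure), growing clockwise on the dial. It moves 0.5 rad for each rad the latched wheel is turned clockwise, and back again when it is turned back.
- setpoint (a joint): Red hand on the same dial, rad, on the same scale as the needle; fixed at the reading to reach, between 2.0 and 2.8.
- needle_tip (a point): Point on the black needle's tip, 40 mm from the dial's centre. The dial is white, 98 mm across, faces up and is tipped 26 degrees towards the pump's +x.
- set_tip (a point): Point at the outer end of the red hand, 40 mm from the dial's centre; the red hand is 7 mm wide there.
- bottle: Clear bottle with yellow cap, 70 mm diameter, 170 mm high, standing on the bench; leave it alone.
- tub: White lidded tub, 90 mm diameter, 85 mm high; leave it alone.
- amber: Amber bottle with black cap, 60 mm diameter, 120 mm high; leave it alone.
- wrench: Steel wrench, 180 mm long, lying on the bench beside the pump; leave it alone.
- beaker: Glass beaker, 70 mm diameter, 90 mm high; leave it alone.
- fitting: Small brass fitting, 28 mm diameter, 36 mm high, on the bench; leave it alone.
- cell: Steel sample cell, 60 mm diameter, 75 mm high; leave it alone.

How it is judged:
By the outcome, as a careful person would: the job done as asked, in the order asked, and still so for the second after the job is handed in, with the robot touching nothing.
It also fails if it takes over 72 s, if anything falls off the work surface, if the arm or the gripper's body presses on something with over 40 N, if the wrist force passes 120 N, or if a joint passes its speed limit or range.

### The arm

A 6-joint arm with a two-finger parallel gripper is mounted at the origin on the work surface. World frame = base frame: x ahead of the robot, y to its left, z up, the work surface at z = 0. Lengths are in m, angles in degrees, forces in N, time in s.
With the tool pointing down it reaches from about 0.25 to 0.725 m from the base axis. Payload 9.7 kg.
Tool frame: the origin (TCP) lies midway between the tips of the shut fingers; the grasp point (between the pads) lies 19 mm behind it; z points along the fingers, y is the line along which they close (so a half turn about z gives the same grasp; the last joint's range is limited). The gripper opens to 85 mm and grips with 20 to 120 N. Pads are 22 mm wide; open, the fingers measure 114 mm over their backs; the gripper's body (76 mm by 85 mm) begins 54 mm behind the grasp point. The pads swing forward as they close: fully open they stand 13 mm farther back than shut.
Start: joints at [-63.484, 4.979, 10.078, 95.1, 0, 90], TCP at [0.246, -0.492, 0.231] pointing down, gripper open.
Joint ranges: [-179.16, 179.16], [-48.56, 103.87], [-65.8, 70.77], [-126.05, 130.52], [-82.76, 87.17], [-180, 180]. Speed limits (degrees/s): [127.2, 127.2, 147.25, 180, 180, 180].

### API

Orientations are given as [roll, pitch, yaw] about the fixed x, y, z axes, in that order (R = Rz(yaw) Ry(pitch) Rx(roll)).
In Python, from workcell import bot gives the robot as it stands.
- The arm moves only by the shell command python3 -m crank 'ROWS' [FORCE]. ROWS is JSON, a list of rows, each an object with "gripper": the finger opening in mm, from 0 to 85.4; "travel": the shift along the tool's x, y, z in mm, a list of three; "twist": the turn, a rotation vector about the tool's x, y, z in rad, a list of three. In form: [{"gripper": gripper, "travel": [tx, ty, tz], "twist": [rx, ry, rz]}, ...]. A call has 1 to 12 rows; each row shifts and turns the commanded pose from where the row before left it, along the tool's axes as they then stand; what a row does not reach is not made up. A row lasts 1/8 s, in which the tool goes at most 62.5 mm and 10.7 degrees, less where a joint would pass 70% of its speed; a pose out of reach is approached as far as the arm can. A call is refused whole if a number of a shift passes 62.5 or a number of a turn 0.188, either way. A call with a gripper value outside its range is refused whole. The fingers move at their own pace and stop on an object; FORCE is the grip in N (left out, the last holds). Time passes only in rows, so rows that do not move let the fingers close. It gives the time, the measured TCP pose, the force, the opening and the grip force at its end, in the units of the state.
- bot.get_obs(): the state, without advancing time (a new reading comes with each control period).
- bot.camera(name): name is "scene" or "side" or "wrist"; returns the picture (400x640x3 uint8, red, green, blue); there is no depth.
- bot.calibration(name): a dict with "vfov" (degrees; the focal length in pixels is half the picture's height over the tangent of half this angle, whatever the lens; pixels are square), "cx", "cy" (the principal point, pixels), "k1" (the pictures are not rectified: a ray, as slopes to the right and down, at radius r is drawn at 1 + k1 r^2 times it, then the intrinsics apply), "camera_from_world" (4x4, takes a point from world to camera coordinates). Camera axes: x right, y down, z forward; pixel columns grow to the right and rows downward; lengths in m; the calibration is good to about 2 mm. A picture is of the moment at which its call begins: read the wrist's pose just before it. calibration takes no time and is no camera call; for the wrist camera it gives the pose at the moment of the call.
- bot.job_done(): hands the job in; it is judged then, once.
The state is a dict: "time": time; "q": joint angles; "qd": joint speeds; "joint_efforts": joint torques, N m; "ee_pos": TCP position; "tcp_rot": TCP orientation; "wrist_force": force on the tool from outside, world axes, zero at the start; "torque": the same for the moment, N m; "opening": finger opening in m; "grasp_force": force on a finger pad.
Only numpy, scipy, OpenCV 4.12 (cv2) and the standard library are available. Lean on these libraries where they do the work, as an engineer would, in place of code of your own. Each camera call takes 0.05 s, during which the arm holds its last target. There are 200 camera calls.

## Working session

There is one attempt and no reset: what is moved stays moved. The work goes in short steps, Python scripts to look and compute and a shell command to move; the robot and the scene stay as the last step left them, time stands still between calls to the robot, and variables do not carry over. Pictures are saved under pics/ and viewed, at most 10 in all, crops included, and the job is handed in when it is done.

```bash
ls; mkdir -p pics; cat > h.py <<'E'
import numpy as np, cv2
from workcell import bot
def K(c):
    f=200/np.tan(np.radians(c['vfov'])/2); return f
def proj(c,P):
    T=np.array(c['camera_from_world']); p=T[:3,:3]@np.array(P)+T[:3,3]
    s=p[:2]/p[2]; s=s*(1+c['k1']*(s@s)); return K(c)*s+[c['cx'],c['cy']]
def ray(c,u):
    T=np.array(c['camera_from_world']); d=(np.array(u,float)-[c['cx'],c['cy']])/K(c); s=d.copy()
    for _ in range(30): s=d/(1+c['k1']*(s@s))
    R=T[:3,:3]; v=R.T@np.array([*s,1]); return -R.T@T[:3,3], v/np.linalg.norm(v)
def onz(c,u,z):
    o,v=ray(c,u); return o+v*(z-o[2])/v[2]
def tri(obs):
    A=0;b=0;rs=[ray(c,u) for c,u in obs]
    for o,v in rs:
        M=np.eye(3)-np.outer(v,v); A=A+M; b=b+M@o
    p=np.linalg.solve(A,b); return p,[np.linalg.norm((np.eye(3)-np.outer(v,v))@(p-o)) for o,v in rs]
def save(n,im): cv2.imwrite(n,im[...,::-1])
E
python3 - <<'E'
from h import *
ims=[]
for n in ("scene","side"):
    im=bot.camera(n); save(f'pics/{n}0.png',im); print(n,bot.calibration(n))
o=bot.get_obs(); print(o)
E
```

```text
pics
scene {'vfov': 48.107003769348054, 'cx': 321.8874401938446, 'cy': 197.57440663613022, 'k1': -0.1278369478985744, 'camera_from_world': array([[ 0.72042937,  0.69337697,  0.01448826, -0.33679475],
       [ 0.5675142 , -0.5773909 , -0.58698158, -0.20771735],
       [-0.39863412,  0.43110107, -0.80947064,  1.52582118],
       [ 0.        ,  0.        ,  0.        ,  1.        ]])}
side {'vfov': 44.7830918342611, 'cx': 325.38182420731357, 'cy': 201.2955447765726, 'k1': -0.11420867977187385, 'camera_from_world': array([[-0.95276093, -0.3036184 , -0.00790477,  0.45893779],
       [-0.22610885,  0.72643063, -0.64897868,  0.1808121 ],
       [ 0.20278413, -0.6165342 , -0.76076552,  1.68428567],
       [ 0.        ,  0.        ,  0.        ,  1.        ]])}
{'time': 0.1, 'q': array([-6.34847261e+01,  5.00769733e+00,  1.00394759e+01,  9.51000910e+01,
       -1.57174695e-03,  8.99993485e+01]), 'qd': array([ 0.03839578, -0.02432965,  0.07129847,  0.08616117, -0.01524344,
        0.08412995]), 'joint_efforts': array([-1.62759578e-03, -5.21562231e+01,  4.65652978e+01,  1.59131724e-02,
       -1.18031262e-04,  2.28368646e-05]), 'ee_pos': array([ 0.24544054, -0.49196662,  0.2306607 ]), 'tcp_rot': array([-1.79931688e+02,  1.57096900e-03,  2.65159273e+01]), 'wrist_force': array([ 0.22128855,  0.7396731 , -0.14697391]), 'torque': array([0.05141605, 0.00601063, 0.0468531 ]), 'grasp_force': 0.0, 'opening': 0.0851686197265907}
```

View pics/scene0.png

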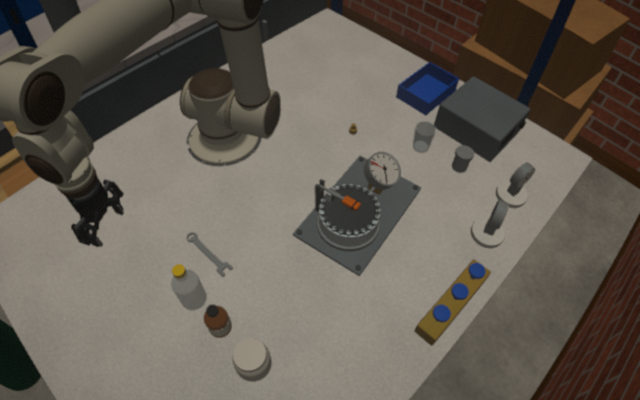

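View pics/side0.png

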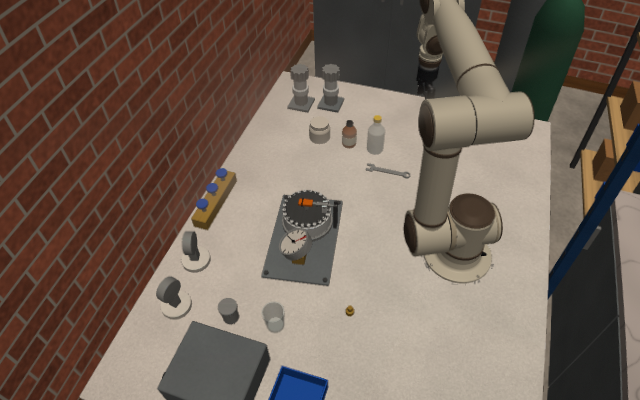

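The scene view has the pump wheel at about (350,207) with the grip at (352,202) and the gauge at (383,169). The side view has the wheel at (306,210) and the gauge at (295,243). I'll enlarge both for the measurement.

```bash
python3 - <<'E'
from h import *
a=cv2.imread('pics/scene0.png')[145:280,290:425]; b=cv2.imread('pics/side0.png')[180:290,250:350]
f=lambda i,s:cv2.resize(i,None,fx=s,fy=s,interpolation=cv2.INTER_CUBIC)
A=f(a,3);B=f(b,3.9)
o=np.zeros((430,800,3),np.uint8); o[:A.shape[0],:A.shape[1]]=A; o[:B.shape[0],408:408+B.shape[1]]=B
# 10px ticks
for k in range(0,135,10):
    cv2.putText(o,str(290+k) if k%20==0 else '',(int(k*3),428),0,.35,(255,255,255),1)
cv2.imwrite('pics/crop0.png',np.clip(o*1.5,0,255).astype(np.uint8))
# orange centroids
for n,(x0,y0,x1,y1) in (('scene0',(290,145,425,280)),('side0',(250,180,350,290))):
    im=cv2.imread(f'pics/{n}.png'); h=cv2.cvtColor(im,cv2.COLOR_BGR2HSV)
    m=(h[...,0]<14)&(h[...,1]>190)&(h[...,2]>110); mm=np.zeros_like(m); mm[y0:y1,x0:x1]=m[y0:y1,x0:x1]
    ys,xs=np.nonzero(mm); print(n,len(xs),xs.mean(),ys.mean(),xs.min(),xs.max(),ys.min(),ys.max())
E
```

```text
scene0 98 350.61224489795916 201.8877551020408 343 359 196 208
side0 77 305.27272727272725 202.57142857142858 298 312 198 238
```

View pics/crop0.png

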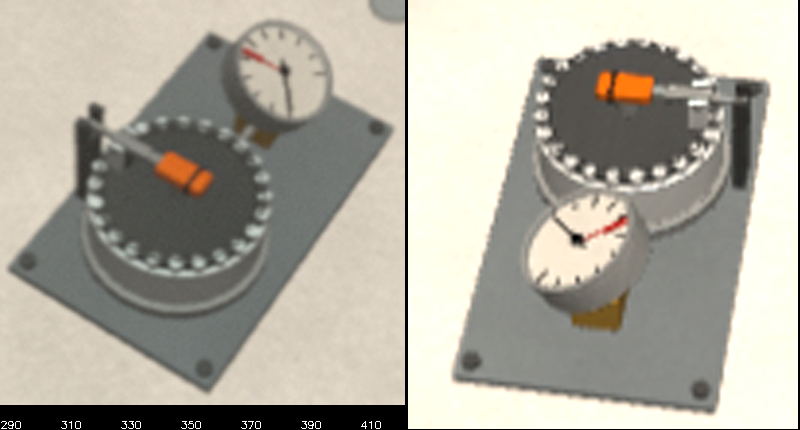

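The enlarged crop shows the plate corners and the wheel with the folded grip. The needle points to the lower part of the dial and the red hand to the upper left. Next I fit the pump pose from both views.

```bash
cat > fit.py <<'E'
from h import *
from scipy.optimize import least_squares
cs={n:bot.calibration(n) for n in('scene','side')}
S=lambda x,y:(x/3+290,y/3+145); D=lambda x,y:((x-408)/3.9+250,y/3.9+180)
px={'mp':(S(213,32),D(718,411)),'pp':(S(393,128),D(454,379)),'pm':(S(210,392),D(540,58)),'mm':(S(10,268),D(768,80)),
'wheel':(S(181,194),D(630,116)),'grip':(S(184,173),D(625,87)),'dial':(S(285,70),D(577,239)),'ntip':(S(291,115),D(553,209)),'stip':(S(243,50),D(627,219))}
if __name__=='__main__':
    for k,(a,b) in px.items():
        p,r=tri([(cs['scene'],a),(cs['side'],b)]); print(k,p.round(4),np.round(r,4))
    def pts(v):
        x,y,t,oy=v; c,s=np.cos(t),np.sin(t); W=lambda X,Y,Z:(x+c*X-s*Y,y+s*X+c*Y,Z)
        return {'mp':W(-.115,oy+.185,.012),'pp':W(.115,oy+.185,.012),'pm':W(.115,oy-.185,.012),'mm':W(-.115,oy-.185,.012),'wheel':W(0,0,.091),'grip':W(.002,0,.122)}
    def res(v):
        return np.concatenate([proj(cs[n],P)-px[k][i] for k,P in pts(v).items() for i,n in enumerate(('scene','side'))])
    s=least_squares(res,[.45,.0,.0,.05]); print(s.x,np.degrees(s.x[2])); print(s.fun.reshape(-1,4).round(1))
E
python3 fit.py
```

```text
mp [0.3894 0.2607 0.0048] [0.005 0.005]
pp [0.614  0.2961 0.0026] [0.0022 0.0022]
pm [ 0.6747 -0.0694  0.003 ] [0.0035 0.0035]
mm [ 0.4509 -0.1058  0.0064] [0.0027 0.0027]
wheel [0.5415 0.0332 0.0803] [0.0026 0.0026]
grip [0.5443 0.0316 0.1184] [0.0017 0.0017]
dial [0.5301 0.1966 0.112 ] [0.0019 0.0019]
ntip [0.5645 0.1654 0.1002] [0.0022 0.0022]
stip [0.4922 0.1755 0.1282] [0.0017 0.0017]
[0.54365657 0.03172008 0.16527788 0.06422423] 9.469724907020206
[[-1.7 -1.6 -1.2 -1.3]
 [ 0.5 -1.6 -1.6 -1.5]
 [-0.1 -1.5 -1.7 -1.4]
 [-1.3 -1.4 -0.4 -0.8]
 [-0.4 -1.7 -1.3 -2.2]
 [-0.1 -0.8 -0.9 -0.6]]
```

```bash
cat >> h.py <<'E'
from scipy.spatial.transform import Rotation as Ro
def to(target,yaw,obs=None):
    o=obs or bot.get_obs(); R=Ro.from_euler('xyz',o['tcp_rot'],degrees=True)
    d=R.inv().apply(np.array(target)-o['ee_pos'])*1000
    Rt=Ro.from_euler('xyz',[180,0,yaw],degrees=True); return d.round(1),(R.inv()*Rt).as_rotvec().round(4)
def st():
    o=bot.get_obs(); print('t',round(o['time'],2),'p',o['ee_pos'].round(4),'rot',o['tcp_rot'].round(2),'F',o['wrist_force'].round(1),'op',round(o['opening']*1e3,1),'gf',round(float(o['grasp_force']),1),'q',o['q'].round(1))
E
python3 - <<'E'
from h import *
c=bot.calibration('scene'); s=bot.calibration('side')
print('bottle',onz(c,(180,271),.17),onz(s,(377,119),.17),'amber',onz(c,(213,311),.12))
print(to([.535,.03,.25],9.5))
E
```

```text
bottle [ 0.41147165 -0.42822491  0.17      ] [ 0.40065706 -0.41607819  0.17      ] amber [ 0.52302823 -0.42902886  0.12      ]
(array([ 492.1, -337.8,  -19. ]), array([-1.20e-03,  2.00e-04,  2.97e-01]))
```

```bash
python3 -m crank '[{"gripper":60,"travel":[30,-20,-2],"twist":[0,0,0]},{"gripper":60,"travel":[45,-31,-2],"twist":[0,0,0]},{"gripper":60,"travel":[46,-32,-2],"twist":[0,0,0]},{"gripper":60,"travel":[46,-32,-2],"twist":[0,0,0]},{"gripper":60,"travel":[46,-32,-2],"twist":[0,0,0]},{"gripper":60,"travel":[46,-32,-2],"twist":[0,0,0]},{"gripper":60,"travel":[46,-32,-2],"twist":[0,0,0]},{"gripper":60,"travel":[46,-32,-2],"twist":[0,0,0]},{"gripper":60,"travel":[46,-32,-2],"twist":[0,0,0]},{"gripper":60,"travel":[46,-31,-1],"twist":[0,0,0]},{"gripper":60,"travel":[45,-32,0],"twist":[0,0,0.148]},{"gripper":60,"travel":[0,0,0],"twist":[0,0,0.149]}]' 40
python3 - <<'E'
from h import *
import pickle
st(); c=bot.calibration('wrist'); im=bot.camera('wrist'); pickle.dump(c,open('w1.pkl','wb')); save('pics/w1.png',im)
T=np.array(c['camera_from_world']); print('cam',(-T[:3,:3].T@T[:3,3]).round(3),T[2,:3].round(2))
print(to([.535,.03,.25],9.5))
for P in ([.5437,.0317,.091],[.5456,.032,.127],[.4795,.021,.120]): print(proj(c,P).round(1))
E
```

```text
time: 1.6
ee_pos: [0.5322, 0.0313, 0.249]
tcp_rot: [-180.0, 0.1, 9.5]
wrist_force: [-0.1, 0.4, 0.2]
opening: 0.06
grasp_force: 0.0
t 1.6 p [0.5322 0.0313 0.249 ] rot [-1.7996e+02  1.0000e-01  9.4600e+00] F [-0.1  0.4  0.2] op 60.0 gf 0.0 q [  3.3   3.2  10.2  97.1   0.  173.9]
cam [0.611 0.045 0.392] [-0.31 -0.05 -0.95]
(array([ 3.3,  0.5, -0.8]), array([-0.0002,  0.0018, -0.0088]))
[318.6 173.9]
[318.9 180.1]
[318.7 239.1]
```

View pics/w1.png

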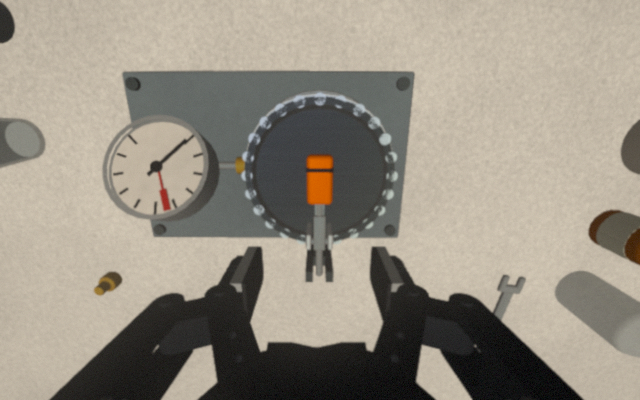

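The wrist view has the grip centre at (319.5,180), against a predicted (319,180), so the pose fit is good. Clockwise turning raises q6, which is now at 174°, so I'll turn the tool half round first to gain range.

```bash
python3 -m crank '[{"gripper":60,"travel":[0,0,0],"twist":[0,0,-0.18]},{"gripper":60,"travel":[0,0,0],"twist":[0,0,-0.18]},{"gripper":60,"travel":[0,0,0],"twist":[0,0,-0.18]},{"gripper":60,"travel":[0,0,0],"twist":[0,0,-0.18]},{"gripper":60,"travel":[0,0,0],"twist":[0,0,-0.18]},{"gripper":60,"travel":[0,0,0],"twist":[0,0,-0.18]},{"gripper":60,"travel":[0,0,0],"twist":[0,0,-0.18]},{"gripper":60,"travel":[0,0,0],"twist":[0,0,-0.18]},{"gripper":60,"travel":[0,0,0],"twist":[0,0,-0.18]},{"gripper":60,"travel":[0,0,0],"twist":[0,0,-0.18]},{"gripper":60,"travel":[0,0,0],"twist":[0,0,-0.18]},{"gripper":60,"travel":[0,0,0],"twist":[0,0,-0.18]}]'
python3 -m crank '[{"gripper":60,"travel":[0,0,0],"twist":[0,0,-0.18]},{"gripper":60,"travel":[0,0,0],"twist":[0,0,-0.18]},{"gripper":60,"travel":[0,0,0],"twist":[0,0,-0.18]},{"gripper":60,"travel":[0,0,0],"twist":[0,0,-0.18]},{"gripper":60,"travel":[0,0,0],"twist":[0,0,-0.18]},{"gripper":60,"travel":[0,0,0],"twist":[0,0,-0.08]}]'
python3 - <<'E'
from h import *
import pickle
st(); c=bot.calibration('wrist'); im=bot.camera('wrist'); pickle.dump(c,open('w2.pkl','wb')); save('pics/w2.png',im)
def org(i):
    h=cv2.cvtColor(i,cv2.COLOR_RGB2HSV); m=((h[...,0]>3)&(h[...,0]<16)&(h[...,1]>200)&(h[...,2]>130)).astype(np.uint8)
    n,l,s,ce=cv2.connectedComponentsWithStats(m); k=1+np.argmax(s[1:,4]); return ce[k],s[k],cv2.minAreaRect(np.argwhere(l==k)[:,::-1].astype(np.float32))
w1=pickle.load(open('w1.pkl','rb')); a=org(cv2.imread('pics/w1.png')[...,::-1].copy()); b=org(im); print(a,b)
p,r=tri([(w1,a[0]),(c,b[0])]); print('grip',p,r)
print(to([.5456,.032,.2],189.5))
E
```

```text
time: 3.15
ee_pos: [0.5311, 0.0277, 0.2501]
tcp_rot: [-180.0, -0.0, 133.7]
wrist_force: [0.9, 0.8, -0.0]
opening: 0.0601
grasp_force: 0.0
time: 3.9
ee_pos: [0.5311, 0.0277, 0.2501]
tcp_rot: [180.0, -0.0, -170.3]
wrist_force: [0.2, 0.5, -0.1]
opening: 0.0599
grasp_force: 0.0
t 3.9 p [0.5311 0.0277 0.2501] rot [ 1.8000e+02 -3.0000e-02 -1.7026e+02] F [ 0.2  0.5 -0.1] op 59.9 gf 0.0 q [ 3.   2.9 10.  97.1 -0.  -6.8]
(array([319.05089059, 187.32315522]), array([307, 172,  26,  32, 786], dtype=int32), ((319.5, 187.5), (25.0, 31.0), 0.0)) (array([316.64395887, 200.30077121]), array([305, 184,  25,  33, 778], dtype=int32), ((317.0, 200.0), (32.0, 24.0), 90.0))
grip [0.53768628 0.03034836 0.12406161] [np.float64(0.00014793221742266796), np.float64(0.00014793221742265145)]
(array([-15.1,   1.8,  50.1]), array([-0.0001, -0.0004,  0.0067]))
```

View pics/w2.png

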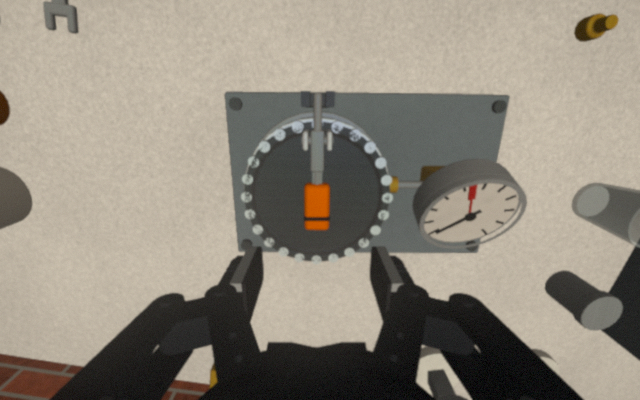

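In the second wrist view the grip centre is at (317,207), the fork is at the top, and the gauge is at the right. I'll triangulate the two wrist views.

```bash
python3 - <<'E'
from h import *
import pickle
w1,w2=[pickle.load(open(f'w{i}.pkl','rb')) for i in(1,2)]
for n,a,b in (('grip',(319.5,180),(317,207)),('band',(319.5,170.5),(317,218)),('dial',(156,167),(470.5,216)),('set',(166,208),(473,187)),('ntip',(190,137),(437,234)),('forkx',(319,279),(318,96))):
    p,r=tri([(w1,a),(w2,b)]); print(n,p.round(4),np.round(r[0],4))
print(to([.545,.031,.2],189.5))
E
```

```text
grip [0.545  0.0315 0.1236] 0.0003
band [0.5553 0.0333 0.1278] 0.0003
dial [0.5298 0.1957 0.1168] 0.0001
set [0.4954 0.1761 0.1354] 0.0001
ntip [0.562  0.1717 0.1017] 0.0029
forkx [0.4399 0.0144 0.1345] 0.0003
(array([-14.3,   0.9,  50.1]), array([-0.0001, -0.0004,  0.0067]))
```

```bash
python3 -m crank '[{"gripper":48,"travel":[-14.3,0.9,20],"twist":[0,0,0.0067]},{"gripper":48,"travel":[0,0,40],"twist":[0,0,0]},{"gripper":48,"travel":[0,0,40],"twist":[0,0,0]},{"gripper":48,"travel":[0,0,30],"twist":[0,0,0]},{"gripper":48,"travel":[0,0,17],"twist":[0,0,0]},{"gripper":48,"travel":[0,0,0],"twist":[0,0,0]},{"gripper":20,"travel":[0,0,0],"twist":[0,0,0]},{"gripper":20,"travel":[0,0,0],"twist":[0,0,0]},{"gripper":20,"travel":[0,0,0],"twist":[0,0,0]},{"gripper":20,"travel":[0,0,0],"twist":[0,0,0]}]' 25
python3 -c "
from h import *
st(); print(to([.545,.0315,.103],189.5))"
```

```text
time: 5.2
ee_pos: [0.5461, 0.0311, 0.1045]
tcp_rot: [-179.9, 0.1, -171.0]
wrist_force: [2.0, -5.0, 6.2]
opening: 0.0253
grasp_force: 30.1
t 5.2 p [0.5461 0.0311 0.1045] rot [-1.7994e+02  1.3000e-01 -1.7099e+02] F [ 2.  -5.   6.2] op 25.3 gf 30.1 q [ 3.3  3.8 -5.2 80.9 -0.  -5.7]
(array([1. , 0.6, 1.5]), array([-0.001 ,  0.0023, -0.0085]))
```

```bash
python3 -m crank '[{"gripper":20,"travel":[0.6,0,-8.8],"twist":[0,0,0]},{"gripper":20,"travel":[1.7,0,-8.6],"twist":[0,0,0]},{"gripper":20,"travel":[2.8,0,-8.3],"twist":[0,0,0]},{"gripper":20,"travel":[3.9,0,-7.9],"twist":[0,0,0]},{"gripper":20,"travel":[4.9,0,-7.3],"twist":[0,0,0]},{"gripper":20,"travel":[5.8,0,-6.6],"twist":[0,0,0]}]'
python3 -c "
from h import *
st(); save('pics/w3.png',bot.camera('wrist'))"
```

```text
time: 5.95
ee_pos: [0.5257, 0.028, 0.1502]
tcp_rot: [-180.0, -0.0, -171.0]
wrist_force: [2.0, -3.9, -5.3]
opening: 0.0252
grasp_force: 25.8
t 5.95 p [0.5257 0.028  0.1502] rot [-1.7997e+02 -5.0000e-02 -1.7099e+02] F [ 2.  -3.9 -5.3] op 25.2 gf 25.8 q [ 3.1  0.9 -3.1 86.  -0.  -5.9]
```

View pics/w3.png

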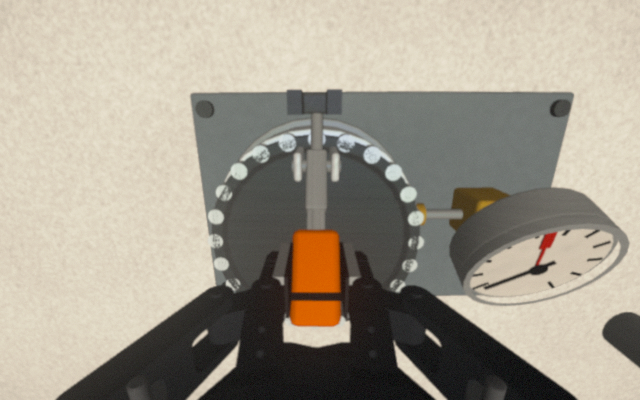

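The crank is rising between the pads, with the grip at (316,278). I'll continue the arc and go slightly past it to reach the stop.

```bash
python3 -m crank '[{"gripper":20,"travel":[6.6,0,-5.8],"twist":[0,0,0]},{"gripper":20,"travel":[7.3,0,-4.9],"twist":[0,0,0]},{"gripper":20,"travel":[7.9,0,-3.9],"twist":[0,0,0]},{"gripper":20,"travel":[8.3,0,-2.8],"twist":[0,0,0]},{"gripper":20,"travel":[8.6,0,-1.7],"twist":[0,0,0]},{"gripper":20,"travel":[8.8,0,-0.6],"twist":[0,0,0]},{"gripper":20,"travel":[3,0,0],"twist":[0,0,0]},{"gripper":20,"travel":[0,0,0],"twist":[0,0,0]}]'
python3 -c "
from h import *
st(); save('pics/w4.png',bot.camera('wrist'))
a,b=[cv2.resize(bot.camera(n)[y:y+80,x:x+80],(400,400),interpolation=2) for n,x,y in(('scene',305,150),('side',270,160))]
save('pics/s4.png',np.hstack([a,b]))"
```

```text
time: 7.0
ee_pos: [0.4765, 0.0207, 0.1711]
tcp_rot: [180.0, 0.1, -171.0]
wrist_force: [3.2, -0.1, 4.5]
opening: 0.0254
grasp_force: 25.3
t 7.0 p [0.4765 0.0207 0.1711] rot [ 1.7997e+02  1.1000e-01 -1.7096e+02] F [ 3.2 -0.1  4.5] op 25.4 gf 25.3 q [ 2.5 -5.9 -7.4 88.4  0.  -6.6]
```

View pics/s4.png

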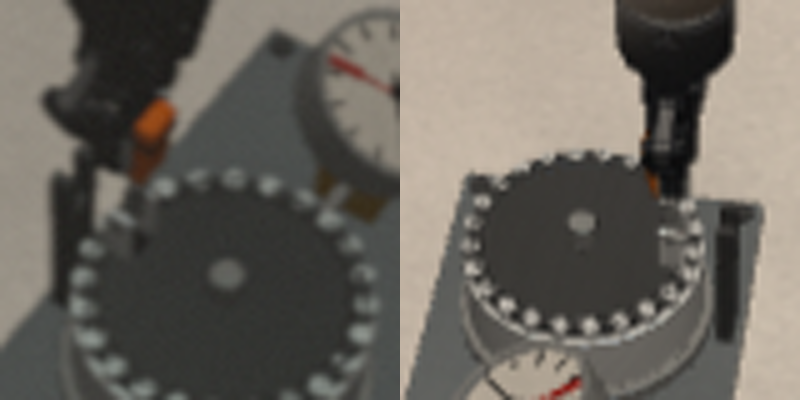

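The grip now stands upright in the pads, near (150,140) in the scene half of the crop. I'll push a little further to confirm the stop by force.

```bash
python3 -m crank '[{"gripper":20,"travel":[2.5,0,0],"twist":[0,0,0]},{"gripper":20,"travel":[0,0,0],"twist":[0,0,0]}]'; python3 -m crank '[{"gripper":20,"travel":[2.5,0,0],"twist":[0,0,0]},{"gripper":20,"travel":[0,0,0],"twist":[0,0,0]}]'
```

```text
time: 7.4
ee_pos: [0.4737, 0.0202, 0.1706]
tcp_rot: [180.0, 0.0, -171.0]
wrist_force: [4.7, 1.4, 3.6]
opening: 0.0258
grasp_force: 25.1
time: 7.65
ee_pos: [0.471, 0.0197, 0.1704]
tcp_rot: [180.0, -0.0, -171.0]
wrist_force: [3.2, 1.2, 2.0]
opening: 0.0253
grasp_force: 24.7
```

```bash
python3 -m crank '[{"gripper":20,"travel":[2.5,0,0],"twist":[0,0,0]},{"gripper":20,"travel":[0,0,0],"twist":[0,0,0]}]'; python3 -c "
from h import *
st(); save('pics/w4.png',bot.camera('wrist')); c=bot.calibration('wrist')
R=Ro.from_euler('z',9.5,degrees=True)
for P in ([-.065,0,.162],[-.065,0,.212],[-.065,.013,.212],[-.065,-.013,.212],[-.058,0,.212],[-.072,0,.212]): print(P,proj(c,R.apply(P)+[.543,.0312,0]).round(1))"
```

```text
time: 7.9
ee_pos: [0.4683, 0.0192, 0.1702]
tcp_rot: [180.0, -0.0, -171.0]
wrist_force: [3.2, 2.4, 0.9]
opening: 0.0252
grasp_force: 24.8
t 7.9 p [0.4683 0.0192 0.1702] rot [ 1.7999e+02 -4.0000e-02 -1.7097e+02] F [3.2 2.4 0.9] op 25.2 gf 24.8 q [ 2.3 -6.9 -8.4 88.5  0.  -6.7]
[-0.065, 0, 0.162] [314.1 265. ]
[-0.065, 0, 0.212] [313.4 323.7]
[-0.065, 0.013, 0.212] [342.2 323.4]
[-0.065, -0.013, 0.212] [284.5 323.9]
[-0.058, 0, 0.212] [313.6 336. ]
[-0.072, 0, 0.212] [313.2 310.9]
```

View pics/w4.png

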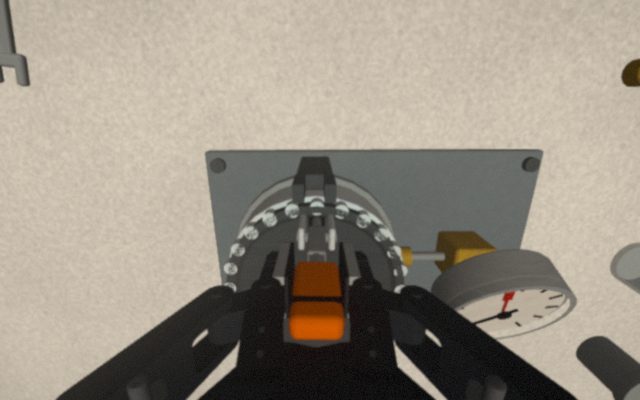

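The grip's bright top face lies at rows 312–338, against a predicted 311–336 for upright, so the crank looks upright or nearly so. I'll check by code whether the grip still moves with the tool.

```bash
cat >> h.py <<'E'
def prof(im,x=316,y0=230,y1=350):
    return np.array([im[y0:y1,x-6:x+7,0].mean(1),im[y0:y1,x-6:x+7,2].mean(1)]).round().astype(int)
E
python3 -m crank '[{"gripper":20,"travel":[2,0,0],"twist":[0,0,0]},{"gripper":20,"travel":[0,0,0],"twist":[0,0,0]}]'; python3 -c "
from h import *
st(); im=bot.camera('wrist'); save('pics/w5.png',im); a=cv2.imread('pics/w4.png')[...,::-1]
print(prof(a)[0]);print(prof(im)[0])"
```

```text
time: 8.2
ee_pos: [0.4662, 0.0189, 0.17]
tcp_rot: [180.0, -0.1, -171.0]
wrist_force: [4.0, 0.5, -2.7]
opening: 0.0251
grasp_force: 24.8
t 8.2 p [0.4662 0.0189 0.17  ] rot [ 1.7999e+02 -6.0000e-02 -1.7098e+02] F [ 4.   0.5 -2.7] op 25.1 gf 24.8 q [ 2.3 -7.2 -8.7 88.6 -0.  -6.7]
[ 68  67  68  68  67  68  68  69  68  68  68  70  69  69  68  67  69  69
  70  71  81  98 108 102  86  71  68  67  67  67  68  78  93 101 102 103
 103 103 103 103 103 103 104 103 104 104 104 105 103 104 104 105 104 104
 106 106 106 105 106 105 104 105 106 107 103  86  57  32  25  26  32  60
  92 105 107 107 108 108 108 107 107 109 109 110 117 127 140 152 164 175
 186 190 193 196 199 202 204 206 205 204 203 202 201 201 200 199 197 192
 174 140  90  65  65  65  63  61  50  36  24  24]
[ 65  66  66  66  66  67  66  66  66  66  67  66  66  67  67  67  66  68
  68  66  67  70  82 100 108  99  83  69  65  66  67  66  71  86  96  98
  98  99  99 100 100 100  99  99  99 100 101 100 100 101 101 101 102 102
 101 101 102 101 102 102 102 102 101 101 102  94  64  34  26  26  29  56
  88 101 104 103 103 104 105 104 104 104 104 107 116 127 139 152 164 175
 185 189 193 195 198 200 204 205 204 204 203 201 201 199 199 199 197 192
 176 146  97  68  62  63  63  60  51  36  24  25]
```

```bash
for i in 1 2; do python3 -m crank '[{"gripper":20,"travel":[2.5,0,0],"twist":[0,0,0]},{"gripper":20,"travel":[0,0,0],"twist":[0,0,0]}]' | egrep 'ee_pos|wrist'; done; python3 -c "
from h import *
st(); im=bot.camera('wrist'); save('pics/w6.png',im)
print(prof(im)[0])"
```

```text
ee_pos: [0.4641, 0.0185, 0.1701]
wrist_force: [5.7, 1.6, -4.7]
ee_pos: [0.4628, 0.0183, 0.1704]
wrist_force: [11.8, 2.5, -6.9]
t 8.75 p [0.4628 0.0183 0.1704] rot [ 1.8000e+02  1.4000e-01 -1.7097e+02] F [11.8  2.5 -6.9] op 25.5 gf 25.1 q [ 2.3 -7.9 -9.2 88.5  0.  -6.8]
[ 54  56  58  61  63  63  62  61  63  62  63  64  64  62  63  64  63  64
  63  63  64  64  64  63  68  84 100 104  93  76  66  62  62  63  64  73
  86  92  94  94  94  94  94  94  94  95  95  96  95  95  95  96  96  95
  96  95  96  96  97  97  97  98  97  97  98  97  90  63  37  26  26  30
  54  86  97  98  98  98  99  99  99  99  99 100 106 117 128 141 154 165
 176 183 188 191 195 199 202 205 204 204 203 202 201 201 200 199 199 198
 192 177 149 102  70  63  61  59  50  34  27  25]
```

The force is rising, so the crank is at its stop. I'll open the fingers, measure where the upright grip stands, and regrasp it centred.

```bash
python3 -m crank '[{"gripper":45,"travel":[0,0,0],"twist":[0,0,0]},{"gripper":45,"travel":[0,0,0],"twist":[0,0,0]},{"gripper":45,"travel":[0,0,0],"twist":[0,0,0]},{"gripper":45,"travel":[-10,0,0],"twist":[0,0,0]},{"gripper":45,"travel":[0,0,0],"twist":[0,0,0]}]'; python3 -c "
from h import *
from scipy.optimize import brentq
st(); c=bot.calibration('wrist'); im=bot.camera('wrist'); save('pics/w7.png',im)
p=prof(im)[0]; print(p)
R=Ro.from_euler('z',9.5,degrees=True)
for z in(.212,.162):
  print(z,[(x,proj(c,R.apply([x,0,z])+[.543,.0312,0])[1].round(1)) for x in(-.080,-.072,-.065,-.058,-.05)])
h=cv2.cvtColor(im,cv2.COLOR_RGB2HSV)
m=(h[...,0]>3)&(h[...,0]<16)&(h[...,1]>200)&(h[...,2]>85)
for y in range(240,350,10):
  xs=np.nonzero(m[y,250:380])[0]; print(y,(xs.min()+250,xs.max()+250) if len(xs) else None)
"
```

```text
time: 9.43
ee_pos: [0.4721, 0.0198, 0.1703]
tcp_rot: [180.0, -0.0, -171.0]
wrist_force: [0.1, -0.5, -0.6]
opening: 0.0445
grasp_force: 0.0
t 9.43 p [0.4721 0.0198 0.1703] rot [ 1.8000e+02 -1.0000e-02 -1.7098e+02] F [ 0.1 -0.5 -0.6] op 44.5 gf 0.0 q [ 2.4 -6.4 -8.  88.5  0.  -6.6]
[ 68  68  68  68  68  67  68  67  69  69  69  68  68  76  92 107 108  92
  76  69  67  67  66  71  85  95  99 101 101 102 100 102 101 101 103 102
 103 102 103 102 103 103 103 103 103 103 103 103 104 104 105 105 104 104
 101  86  58  32  27  25  43  75  98 104 106 107 108 106 106 106 107 107
 109 118 130 142 155 167 179 187 192 196 200 204 206 210 211 210 210 208
 208 207 205 204 204 203 200 192 174 144  92  67  65  66  65  64  63  64
  65  66  65  65  65  63  62  59  51  36  24  26]
0.212 [(-0.08, np.float64(288.0)), (-0.072, np.float64(303.5)), (-0.065, np.float64(316.5)), (-0.058, np.float64(329.0)), (-0.05, np.float64(342.8))]
0.162 [(-0.08, np.float64(237.3)), (-0.072, np.float64(249.2)), (-0.065, np.float64(259.4)), (-0.058, np.float64(269.3)), (-0.05, np.float64(280.3))]
240 None
250 None
260 (np.int64(297), np.int64(336))
270 (np.int64(295), np.int64(338))
280 (np.int64(293), np.int64(339))
290 None
300 (np.int64(290), np.int64(342))
310 (np.int64(289), np.int64(344))
320 (np.int64(289), np.int64(343))
330 None
340 None
```

The grip's top edges lie at rows 303 and 329, as predicted for upright. I'll centre on it radially and regrasp firmly.

```bash
python3 -m crank '[{"gripper":45,"travel":[-6.9,0,0],"twist":[0,0,-0.008]},{"gripper":45,"travel":[0,0,0],"twist":[0,0,0]},{"gripper":20,"travel":[0,0,0],"twist":[0,0,0]},{"gripper":20,"travel":[0,0,0],"twist":[0,0,0]},{"gripper":20,"travel":[0,0,0],"twist":[0,0,0]},{"gripper":20,"travel":[0,0,0],"twist":[0,0,0]}]' 80; python3 -c "
from h import *
st(); print(to([.4789,.0205,.17],189.5))"
```

```text
time: 10.22
ee_pos: [0.4783, 0.0207, 0.1705]
tcp_rot: [-180.0, 0.0, -170.5]
wrist_force: [0.6, -0.8, 0.3]
opening: 0.0254
grasp_force: 78.4
t 10.22 p [0.4783 0.0207 0.1705] rot [-179.99    0.   -170.52] F [ 0.6 -0.8  0.3] op 25.4 gf 78.4 q [ 2.5 -5.6 -7.2 88.4 -0.  -7. ]
(array([-0.6, -0.3,  0.5]), array([-0.0001,  0.0001, -0.0004]))
```

```bash
python3 -m crank '[{"gripper":20,"travel":[1,0,0],"twist":[0,0,0]},{"gripper":20,"travel":[0,0,2],"twist":[0,0,0]},{"gripper":20,"travel":[0,0,2],"twist":[0,0,0]},{"gripper":20,"travel":[0,0,0],"twist":[0,0,0]}]'; python3 -m crank '[{"gripper":20,"travel":[0,0,1.5],"twist":[0,0,0]},{"gripper":20,"travel":[0,0,0],"twist":[0,0,0]}]';python3 -m crank '[{"gripper":20,"travel":[0,0,1],"twist":[0,0,0]},{"gripper":20,"travel":[0,0,0],"twist":[0,0,0]}]'
```

```text
time: 10.72
ee_pos: [0.4778, 0.0206, 0.1667]
tcp_rot: [-180.0, 0.1, -170.5]
wrist_force: [6.1, 0.1, 3.6]
opening: 0.0248
grasp_force: 78.6
time: 10.98
ee_pos: [0.4777, 0.0206, 0.1651]
tcp_rot: [-180.0, 0.1, -170.5]
wrist_force: [5.7, -0.3, 3.2]
opening: 0.0248
grasp_force: 78.7
time: 11.22
ee_pos: [0.4777, 0.0206, 0.1642]
tcp_rot: [-180.0, 0.1, -170.5]
wrist_force: [6.0, -0.1, 3.9]
opening: 0.025
grasp_force: 79.0
```

```bash
for i in 1; do python3 -m crank '[{"gripper":20,"travel":[0,0,1],"twist":[0,0,0]},{"gripper":20,"travel":[0,0,0],"twist":[0,0,0]}]'|egrep 'ee_p|wrist'; done;python3 -m crank '[{"gripper":20,"travel":[0,0,0.5],"twist":[0,0,0]},{"gripper":20,"travel":[0,0,0],"twist":[0,0,0]}]'|egrep 'ee_p|wrist'
```

```text
ee_pos: [0.4778, 0.0206, 0.1639]
wrist_force: [3.5, -0.8, 9.0]
ee_pos: [0.4778, 0.0206, 0.1638]
wrist_force: [2.8, -0.6, 11.9]
```

The pin has landed on the ring at z = 0.1638, 6.7 mm down. I'll press to about 15 N and turn slowly, stopping when it drops.

```bash
cat > chk.py <<'E'
import sys
from h import *
st(); o=bot.get_obs(); sys.exit(not(o['ee_pos'][2]>.1630 and 9<o['wrist_force'][2]<20))
E
python3 -m crank '[{"gripper":20,"travel":[0,0,0.6],"twist":[0,0,0]},{"gripper":20,"travel":[-0.03,1.96,0],"twist":[0,0,0.03]},{"gripper":20,"travel":[-0.03,1.96,0],"twist":[0,0,0.03]},{"gripper":20,"travel":[-0.03,1.96,0],"twist":[0,0,0.03]},{"gripper":20,"travel":[-0.03,1.96,0],"twist":[0,0,0.03]}]' >/dev/null; python3 chk.py && python3 -m crank '[{"gripper":20,"travel":[-0.03,1.96,0],"twist":[0,0,0.03]},{"gripper":20,"travel":[-0.03,1.96,0],"twist":[0,0,0.03]},{"gripper":20,"travel":[-0.03,1.96,0],"twist":[0,0,0.03]},{"gripper":20,"travel":[-0.03,1.96,0],"twist":[0,0,0.03]},{"gripper":20,"travel":[-0.03,1.96,0],"twist":[0,0,0.03]},{"gripper":20,"travel":[-0.03,1.96,0],"twist":[0,0,0.03]}]' >/dev/null; python3 chk.py
```

```text
t 12.35 p [0.4772 0.0284 0.1637] rot [-179.98    0.18 -177.44] F [ 2.  -0.6 14.2] op 25.3 gf 80.3 q [ 3.4 -5.9 -8.2 87.5 -0.   0.9]
t 13.1 p [0.4779 0.0401 0.1637] rot [179.98   0.19 172.25] F [ 3.5 -0.6 14.8] op 25.1 gf 80.2 q [ 4.8 -5.7 -8.  87.5 -0.  12.6]
```

```bash
python3 -m crank '[{"gripper":20,"travel":[-0.03,1.96,0],"twist":[0,0,0.03]},{"gripper":20,"travel":[-0.03,1.96,0],"twist":[0,0,0.03]},{"gripper":20,"travel":[-0.03,1.96,0],"twist":[0,0,0.03]},{"gripper":20,"travel":[-0.03,1.96,0],"twist":[0,0,0.03]}]' >/dev/null; python3 chk.py && python3 -m crank '[{"gripper":20,"travel":[-0.03,1.96,0],"twist":[0,0,0.03]},{"gripper":20,"travel":[-0.03,1.96,0],"twist":[0,0,0.03]},{"gripper":20,"travel":[-0.03,1.96,0],"twist":[0,0,0.03]},{"gripper":20,"travel":[-0.03,1.96,0],"twist":[0,0,0.03]}]' >/dev/null && python3 chk.py && python3 -m crank '[{"gripper":20,"travel":[-0.03,1.96,0],"twist":[0,0,0.03]},{"gripper":20,"travel":[-0.03,1.96,0],"twist":[0,0,0.03]},{"gripper":20,"travel":[-0.03,1.96,0],"twist":[0,0,0.03]},{"gripper":20,"travel":[-0.03,1.96,0],"twist":[0,0,0.03]}]' >/dev/null && python3 chk.py && python3 -m crank '[{"gripper":20,"travel":[-0.03,1.96,0],"twist":[0,0,0.03]},{"gripper":20,"travel":[-0.03,1.96,0],"twist":[0,0,0.03]},{"gripper":20,"travel":[-0.03,1.96,0],"twist":[0,0,0.03]},{"gripper":20,"travel":[-0.03,1.96,0],"twist":[0,0,0.03]}]' >/dev/null && python3 chk.py
```

```text
t 13.6 p [0.4795 0.0479 0.1637] rot [179.95   0.2  165.38] F [ 4.3 -1.2 15. ] op 24.9 gf 80.2 q [ 5.7 -5.4 -7.8 87.4 -0.  20.3]
t 14.1 p [0.482  0.0553 0.1637] rot [179.92   0.2  158.5 ] F [ 4.1 -1.4 14. ] op 24.7 gf 80.2 q [ 6.6 -5.  -7.3 87.4 -0.  28.1]
t 14.6 p [0.4854 0.0624 0.1637] rot [179.89   0.19 151.63] F [ 3.4 -1.  14.8] op 24.7 gf 80.1 q [ 7.3 -4.4 -6.8 87.4 -0.  35.7]
t 15.1 p [0.4895 0.0691 0.1637] rot [179.87   0.18 144.76] F [ 4.9 -0.9 13. ] op 24.9 gf 80.1 q [ 8.  -3.7 -6.2 87.3 -0.  43.3]
```

```bash
python3 -m crank '[{"gripper":20,"travel":[-0.03,1.96,0],"twist":[0,0,0.03]},{"gripper":20,"travel":[-0.03,1.96,0],"twist":[0,0,0.03]},{"gripper":20,"travel":[-0.03,1.96,0],"twist":[0,0,0.03]},{"gripper":20,"travel":[-0.03,1.96,0],"twist":[0,0,0.03]}]' >/dev/null; python3 chk.py && python3 -m crank '[{"gripper":20,"travel":[-0.03,1.96,0],"twist":[0,0,0.03]},{"gripper":20,"travel":[-0.03,1.96,0],"twist":[0,0,0.03]},{"gripper":20,"travel":[-0.03,1.96,0],"twist":[0,0,0.03]},{"gripper":20,"travel":[-0.03,1.96,0],"twist":[0,0,0.03]}]' >/dev/null && python3 chk.py && python3 -m crank '[{"gripper":20,"travel":[-0.03,1.96,0],"twist":[0,0,0.03]},{"gripper":20,"travel":[-0.03,1.96,0],"twist":[0,0,0.03]},{"gripper":20,"travel":[-0.03,1.96,0],"twist":[0,0,0.03]},{"gripper":20,"travel":[-0.03,1.96,0],"twist":[0,0,0.03]}]' >/dev/null && python3 chk.py && python3 -m crank '[{"gripper":20,"travel":[-0.03,1.96,0],"twist":[0,0,0.03]},{"gripper":20,"travel":[-0.03,1.96,0],"twist":[0,0,0.03]},{"gripper":20,"travel":[-0.03,1.96,0],"twist":[0,0,0.03]},{"gripper":20,"travel":[-0.03,1.96,0],"twist":[0,0,0.03]}]' >/dev/null && python3 chk.py
```

```text
t 15.6 p [0.4945 0.0752 0.1637] rot [1.7984e+02 1.7000e-01 1.3789e+02] F [ 5.2 -1.4 14.2] op 24.9 gf 80.1 q [ 8.7 -2.9 -5.4 87.3 -0.  50.8]
t 16.1 p [0.5001 0.0807 0.1637] rot [1.7982e+02 1.5000e-01 1.3102e+02] F [ 5.1 -1.  13.8] op 25.1 gf 80.1 q [ 9.2 -2.1 -4.6 87.2 -0.  58.2]
t 16.6 p [0.5064 0.0855 0.1637] rot [1.7980e+02 1.3000e-01 1.2414e+02] F [ 6.6  0.  13.3] op 25.2 gf 80.0 q [ 9.6 -1.1 -3.7 87.2 -0.  65.5]
t 17.1 p [0.5131 0.0895 0.1637] rot [1.7978e+02 1.1000e-01 1.1728e+02] F [ 5.4 -1.1 14.4] op 25.0 gf 80.0 q [ 9.9 -0.1 -2.7 87.2 -0.  72.6]
```

```bash
python3 -m crank '[{"gripper":20,"travel":[-0.03,1.96,0],"twist":[0,0,0.03]},{"gripper":20,"travel":[-0.03,1.96,0],"twist":[0,0,0.03]},{"gripper":20,"travel":[-0.03,1.96,0],"twist":[0,0,0.03]},{"gripper":20,"travel":[-0.03,1.96,0],"twist":[0,0,0.03]}]' >/dev/null; python3 chk.py && python3 -m crank '[{"gripper":20,"travel":[-0.03,1.96,0],"twist":[0,0,0.03]},{"gripper":20,"travel":[-0.03,1.96,0],"twist":[0,0,0.03]},{"gripper":20,"travel":[-0.03,1.96,0],"twist":[0,0,0.03]},{"gripper":20,"travel":[-0.03,1.96,0],"twist":[0,0,0.03]}]' >/dev/null && python3 chk.py && python3 -m crank '[{"gripper":20,"travel":[-0.03,1.96,0],"twist":[0,0,0.03]},{"gripper":20,"travel":[-0.03,1.96,0],"twist":[0,0,0.03]},{"gripper":20,"travel":[-0.03,1.96,0],"twist":[0,0,0.03]},{"gripper":20,"travel":[-0.03,1.96,0],"twist":[0,0,0.03]}]' >/dev/null && python3 chk.py && python3 -m crank '[{"gripper":20,"travel":[-0.03,1.96,0],"twist":[0,0,0.03]},{"gripper":20,"travel":[-0.03,1.96,0],"twist":[0,0,0.03]},{"gripper":20,"travel":[-0.03,1.96,0],"twist":[0,0,0.03]},{"gripper":20,"travel":[-0.03,1.96,0],"twist":[0,0,0.03]}]' >/dev/null && python3 chk.py
```

```text
t 17.6 p [0.5204 0.0926 0.1637] rot [1.7977e+02 8.0000e-02 1.1040e+02] F [ 6.3 -1.5 13.3] op 24.9 gf 80.0 q [10.1  0.9 -1.6 87.2 -0.  79.7]
t 18.1 p [0.5279 0.0949 0.1637] rot [1.7975e+02 5.0000e-02 1.0353e+02] F [ 6.7 -0.1 12.8] op 25.0 gf 80.0 q [10.2  2.  -0.5 87.2 -0.  86.7]
t 18.6 p [0.5358 0.0963 0.1633] rot [1.7976e+02 2.0000e-02 9.6650e+01] F [ 8.9 -0.5  7.5] op 24.9 gf 79.6 q [10.2  3.1  0.5 87.2 -0.  93.6]
```

The pin has started into a slot: the force fell to 7.5 N and z dropped. I'll feed down while turning slowly.

```bash
python3 -m crank '[{"gripper":20,"travel":[-0.03,1.96,0.5],"twist":[0,0,0.03]},{"gripper":20,"travel":[-0.03,1.96,1],"twist":[0,0,0.03]},{"gripper":20,"travel":[0,0,1],"twist":[0,0,0]},{"gripper":20,"travel":[0,0,1],"twist":[0,0,0]}]' >/dev/null; python3 chk.py
```

```text
t 19.1 p [0.5395 0.0967 0.1589] rot [179.81   0.    93.28] F [8.7 0.1 4.2] op 25.0 gf 79.2 q [10.2  3.6  0.7 86.8 -0.  96.9]
```

```bash
python3 -m crank '[{"gripper":20,"travel":[0,0,1],"twist":[0,0,0]},{"gripper":20,"travel":[0,0,1],"twist":[0,0,0]},{"gripper":20,"travel":[0,0,0],"twist":[0,0,0]}]' >/dev/null; python3 chk.py;  python3 -m crank '[{"gripper":20,"travel":[0,0,1],"twist":[0,0,0]},{"gripper":20,"travel":[0,0,1],"twist":[0,0,0]},{"gripper":20,"travel":[0,0,0],"twist":[0,0,0]}]' >/dev/null; python3 chk.py
```

```text
t 19.48 p [0.5395 0.0967 0.1568] rot [179.82   0.    93.28] F [ 9.5 -0.3  2.7] op 24.9 gf 79.2 q [10.2  3.6  0.4 86.6 -0.  96.9]
t 19.85 p [0.5398 0.0967 0.1565] rot [ 1.797e+02 -1.000e-02  9.327e+01] F [ 7.8  0.  13.6] op 24.8 gf 80.6 q [10.2  3.6  0.3 86.4 -0.  96.9]
```

The grip has bottomed at exactly 14 mm, so it is latched. I'll regrasp with the tool turned half round, taking q6 from 97° to −83°, so there's room for the whole crank turn.

```bash
python3 -m crank '[{"gripper":20,"travel":[0,0,-1.5],"twist":[0,0,0]},{"gripper":85,"travel":[0,0,0],"twist":[0,0,0]},{"gripper":85,"travel":[0,0,0],"twist":[0,0,0]},{"gripper":85,"travel":[0,0,0],"twist":[0,0,0]},{"gripper":85,"travel":[0,0,0],"twist":[0,0,0]},{"gripper":85,"travel":[0,0,0],"twist":[0,0,-0.1416]},{"gripper":85,"travel":[0,0,0],"twist":[0,0,-0.18]},{"gripper":85,"travel":[0,0,0],"twist":[0,0,-0.18]},{"gripper":85,"travel":[0,0,0],"twist":[0,0,-0.18]},{"gripper":85,"travel":[0,0,0],"twist":[0,0,-0.18]},{"gripper":85,"travel":[0,0,0],"twist":[0,0,-0.18]},{"gripper":85,"travel":[0,0,0],"twist":[0,0,-0.18]}]'; python3 -m crank '[{"gripper":85,"travel":[0,0,0],"twist":[0,0,-0.18]},{"gripper":85,"travel":[0,0,0],"twist":[0,0,-0.18]},{"gripper":85,"travel":[0,0,0],"twist":[0,0,-0.18]},{"gripper":85,"travel":[0,0,0],"twist":[0,0,-0.18]},{"gripper":85,"travel":[0,0,0],"twist":[0,0,-0.18]},{"gripper":85,"travel":[0,0,0],"twist":[0,0,-0.18]},{"gripper":85,"travel":[0,0,0],"twist":[0,0,-0.18]},{"gripper":85,"travel":[0,0,0],"twist":[0,0,-0.18]},{"gripper":85,"travel":[0,0,0],"twist":[0,0,-0.18]},{"gripper":85,"travel":[0,0,0],"twist":[0,0,-0.12]},{"gripper":85,"travel":[0,0,0],"twist":[0,0,0]}]' 60; python3 -c "
from h import *
import pickle
st(); c=bot.calibration('wrist'); im=bot.camera('wrist'); pickle.dump(c,open('w8.pkl','wb')); save('pics/w8.png',im)
h=cv2.cvtColor(im,cv2.COLOR_RGB2HSV)
m=(h[...,0]>3)&(h[...,0]<16)&(h[...,1]>200)&(h[...,2]>85)
for y in range(200,360,8):
  xs=np.nonzero(m[y,220:420])[0]; print(y,(xs.min()+220,xs.max()+220,len(xs)) if len(xs) else None)
print([proj(c,[.5323+a,.0966+b,.198]).round(1) for a,b in((0,0),(.0,.01))])
"
```

```text
time: 21.35
ee_pos: [0.538, 0.0966, 0.1558]
tcp_rot: [-180.0, -0.0, 163.6]
wrist_force: [-0.3, -0.9, 0.2]
opening: 0.085
grasp_force: 0.0
time: 22.72
ee_pos: [0.538, 0.0966, 0.1558]
tcp_rot: [180.0, -0.0, -97.1]
wrist_force: [-0.5, -0.2, 0.8]
opening: 0.0851
grasp_force: 0.0
t 22.73 p [0.538  0.0966 0.1558] rot [179.98  -0.   -97.14] F [-0.5 -0.2  0.8] op 85.1 gf 0.0 q [ 10.2   3.6   0.3  86.7   0.  -72.7]
200 None
208 None
216 None
224 None
232 None
240 (np.int64(312), np.int64(330), 16)
248 (np.int64(296), np.int64(333), 30)
256 (np.int64(291), np.int64(335), 29)
264 (np.int64(294), np.int64(312), 14)
272 (np.int64(306), np.int64(337), 25)
280 (np.int64(293), np.int64(338), 41)
288 (np.int64(285), np.int64(340), 56)
296 (np.int64(284), np.int64(340), 57)
304 (np.int64(287), np.int64(333), 47)
312 None
320 None
328 (np.int64(376), np.int64(376), 1)
336 None
344 None
352 None
[array([327.1, 300.4]), array([329.6, 318.9])]
```

View pics/w8.png

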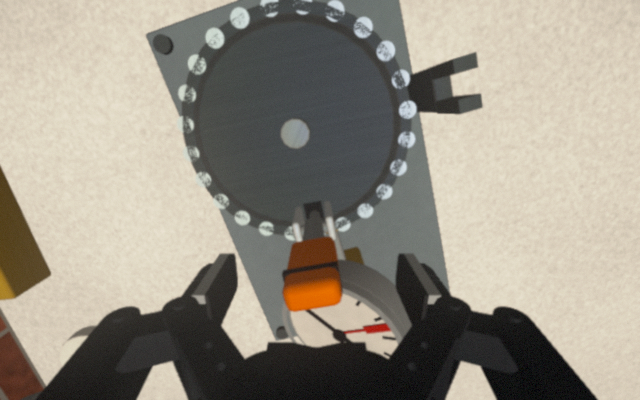

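The fingers stand open either side of the grip, whose top face is at about (312,293), with the hub boss top at (295,134). The tool is 0.18 rad short of the half turn. I'll measure the hub and grip.

```bash
python3 -c "
from h import *
import pickle
c=pickle.load(open('w8.pkl','rb'))
hub=onz(c,(295,134),.112); g=onz(c,(312.5,293),.198); print(hub,g)
d=(g-hub)[:2]; print(np.hypot(*d),np.degrees(np.arctan2(d[1],d[0])))
print(to([g[0],g[1],.1558],-86.9))
"
```

```text
[0.54282208 0.031394   0.112     ] [0.53808045 0.09204141 0.198     ]
0.06083248253890542 94.47048869007511
(array([ 4.5, -0.6,  0. ]), array([ 0.0002,  0.    , -0.1805]))
```

```bash
python3 -m crank '[{"gripper":85,"travel":[0,0,0],"twist":[0,0,-0.187]},{"gripper":20,"travel":[0,0,0],"twist":[0,0,0]},{"gripper":20,"travel":[0,0,0],"twist":[0,0,0]},{"gripper":20,"travel":[0,0,0],"twist":[0,0,0]},{"gripper":20,"travel":[0,0,0],"twist":[0,0,0]},{"gripper":20,"travel":[0,0,0],"twist":[0,0,0]},{"gripper":20,"travel":[0,0,0],"twist":[0,0,0]}]' 60; python3 -m crank '[{"gripper":20,"travel":[0,0,1],"twist":[0,0,0]},{"gripper":20,"travel":[0.1,-3,0],"twist":[0,0,0.046]},{"gripper":20,"travel":[0.2,-5.2,0],"twist":[0,0,0.08]},{"gripper":20,"travel":[0.2,-5.2,0],"twist":[0,0,0.08]},{"gripper":20,"travel":[0.2,-5.2,0],"twist":[0,0,0.08]},{"gripper":20,"travel":[0.2,-5.2,0],"twist":[0,0,0.08]}]'; python3 -c "
from h import *
st()"
```

```text
time: 23.65
ee_pos: [0.5385, 0.0966, 0.1561]
tcp_rot: [-179.9, 0.0, -86.4]
wrist_force: [4.4, 0.4, 1.3]
opening: 0.0253
grasp_force: 59.5
time: 24.4
ee_pos: [0.5618, 0.0943, 0.1561]
tcp_rot: [-180.0, 0.1, -107.4]
wrist_force: [0.7, 1.6, 8.5]
opening: 0.0248
grasp_force: 60.4
t 24.4 p [0.5618 0.0943 0.1561] rot [-1.7997e+02  9.0000e-02 -1.0744e+02] F [0.7 1.6 8.5] op 24.8 gf 60.4 q [  9.5   6.7   3.6  86.8   0.1 -63.1]
```

Now for a needle reader by code, which unwraps the dial plane and which I'll check against the early pictures.

```bash
cat > dial.py <<'E'
from h import *
import pickle
Rp=Ro.from_euler('z',9.5,degrees=True); C=np.array([.530,.1957,.1168])
e1=Rp.apply([0,1,0]); t=np.radians(26); e2=Rp.apply([np.cos(t),0,-np.sin(t)])
al=np.radians(np.arange(0,360,1.)); rs=np.linspace(.014,.036,23)
def read(im,c,C=C):
    A,Rr=np.meshgrid(al,rs); P=C+Rr[...,None]*(np.cos(A)[...,None]*e1+np.sin(A)[...,None]*e2)
    T=np.array(c['camera_from_world']); p=P@T[:3,:3].T+T[:3,3]; s=p[...,:2]/p[...,2:]; s=s*(1+c['k1']*(s**2).sum(-1,keepdims=True))
    uv=(K(c)*s+[c['cx'],c['cy']]).astype(np.float32)
    S=cv2.remap(np.ascontiguousarray(im),uv[...,0],uv[...,1],cv2.INTER_LINEAR).astype(float)
    r,b=S[...,0].mean(0),S[...,2].mean(0); red=r-b
    def pk(w):
        k=np.argmax(w); i=(k+np.arange(-8,9))%360; ww=np.clip(w[i]-w[i].max()*.4,0,None); return (k+(ww@np.arange(-8,9))/ww.sum())%360, w[k]
    n,nv=pk(np.median(r)-r); q,qv=pk(red-np.median(red)); return dict(needle=round(n,1),dark=round(nv),red=round(q,1),redv=round(qv),diff=round((q-n)%360,1),med=round(np.median(r)))
def now(names=('scene','side','wrist')):
    for nme in names:
        c=bot.calibration(nme); im=bot.camera(nme); print(nme,read(im,c))
        save(f'pics/now_{nme}.png',im)
if __name__=='__main__':
    ld=lambda f:cv2.imread(f)[...,::-1]
    print(read(ld('pics/scene0.png'),bot.calibration('scene'))); print(read(ld('pics/side0.png'),bot.calibration('side')))
    for i in(1,2): print(read(ld(f'pics/w{i}.png'),pickle.load(open(f'w{i}.pkl','rb'))))
    now()
E
python3 dial.py
```

```text
{'needle': np.float64(137.7), 'dark': 48, 'red': np.float64(244.5), 'redv': 29, 'diff': np.float64(106.8), 'med': 135}
{'needle': np.float64(131.9), 'dark': 71, 'red': np.float64(264.8), 'redv': 42, 'diff': np.float64(132.9), 'med': 168}
{'needle': np.float64(134.9), 'dark': 136, 'red': np.float64(250.3), 'redv': 72, 'diff': np.float64(115.5), 'med': 191}
{'needle': np.float64(137.8), 'dark': 105, 'red': np.float64(250.0), 'redv': 65, 'diff': np.float64(112.2), 'med': 177}
scene {'needle': np.float64(196.0), 'dark': 3, 'red': np.float64(79.9), 'redv': 15, 'diff': np.float64(243.9), 'med': 32}
side {'needle': np.float64(138.6), 'dark': 91, 'red': np.float64(264.8), 'redv': 44, 'diff': np.float64(126.2), 'med': 176}
wrist {'needle': np.float64(26.4), 'dark': 10, 'red': np.float64(11.2), 'redv': 19, 'diff': np.float64(344.8), 'med': 31}
```

The needle reads about 135° at rest and the red hand about 250°, a setpoint of about 2.01 rad. The side view already shows the needle moved by about 6.7°, so the coupling works. I'll crank on.

```bash
python3 -m crank '[{"gripper":20,"travel":[0.2,-5.2,0],"twist":[0,0,0.08]},{"gripper":20,"travel":[0.2,-5.2,0],"twist":[0,0,0.08]},{"gripper":20,"travel":[0.2,-5.2,0],"twist":[0,0,0.08]},{"gripper":20,"travel":[0.2,-5.2,0],"twist":[0,0,0.08]},{"gripper":20,"travel":[0.2,-5.2,0],"twist":[0,0,0.08]},{"gripper":20,"travel":[0.2,-5.2,0],"twist":[0,0,0.08]},{"gripper":20,"travel":[0.2,-5.2,0],"twist":[0,0,0.08]},{"gripper":20,"travel":[0.2,-5.2,0],"twist":[0,0,0.08]},{"gripper":20,"travel":[0.2,-5.2,0],"twist":[0,0,0.08]},{"gripper":20,"travel":[0.2,-5.2,0],"twist":[0,0,0.08]}]' 80 >/dev/null; python3 -c "
from dial import *
st(); now(('side','scene'))
o=bot.get_obs(); d=o['ee_pos'][:2]-[.5428,.0314]; print(np.hypot(*d))"
```

```text
t 25.8 p [0.6019 0.0619 0.1562] rot [ 180.      0.26 -153.26] F [7.7 4.  6. ] op 25.2 gf 78.1 q [  5.8  11.4   9.   87.3   0.1 -20.9]
side {'needle': np.float64(164.8), 'dark': 84, 'red': np.float64(264.8), 'redv': 44, 'diff': np.float64(100.0), 'med': 174}
scene {'needle': np.float64(142.1), 'dark': 7, 'red': np.float64(323.9), 'redv': 10, 'diff': np.float64(181.9), 'med': 36}
0.06646648907551234
```

```bash
python3 -m crank '[{"gripper":20,"travel":[0.25,-5.2,0],"twist":[0,0,0.08]},{"gripper":20,"travel":[0.25,-5.2,0],"twist":[0,0,0.08]},{"gripper":20,"travel":[0.25,-5.2,0],"twist":[0,0,0.08]},{"gripper":20,"travel":[0.25,-5.2,0],"twist":[0,0,0.08]},{"gripper":20,"travel":[0.25,-5.2,0],"twist":[0,0,0.08]},{"gripper":20,"travel":[0.25,-5.2,0],"twist":[0,0,0.08]},{"gripper":20,"travel":[0.25,-5.2,0],"twist":[0,0,0.08]},{"gripper":20,"travel":[0.25,-5.2,0],"twist":[0,0,0.08]},{"gripper":20,"travel":[0.25,-5.2,0],"twist":[0,0,0.08]},{"gripper":20,"travel":[0.25,-5.2,0],"twist":[0,0,0.08]}]' 80 >/dev/null; python3 -c "
from dial import *
st(); now(('side','scene'))
o=bot.get_obs(); d=o['ee_pos'][:2]-[.5428,.0314]; print(np.hypot(*d))"
```

```text
t 27.15 p [0.6064 0.0102 0.1562] rot [179.87   0.39 160.83] F [14.8 -1.1  0.9] op 24.9 gf 78.2 q [ 1.  11.5  9.  87.1 -0.  20.1]
side {'needle': np.float64(192.4), 'dark': 89, 'red': np.float64(264.8), 'redv': 43, 'diff': np.float64(72.4), 'med': 173}
scene {'needle': np.float64(150.2), 'dark': 34, 'red': np.float64(67.2), 'redv': 7, 'diff': np.float64(277.0), 'med': 70}
0.06705207669067453
```

```bash
python3 -m crank '[{"gripper":20,"travel":[0.25,-5.2,0],"twist":[0,0,0.08]},{"gripper":20,"travel":[0.25,-5.2,0],"twist":[0,0,0.08]},{"gripper":20,"travel":[0.25,-5.2,0],"twist":[0,0,0.08]},{"gripper":20,"travel":[0.25,-5.2,0],"twist":[0,0,0.08]},{"gripper":20,"travel":[0.25,-5.2,0],"twist":[0,0,0.08]},{"gripper":20,"travel":[0.25,-5.2,0],"twist":[0,0,0.08]}]' 80 >/dev/null; python3 -c "
from dial import *
st(); now()
o=bot.get_obs(); d=o['ee_pos'][:2]-[.5428,.0314]; print(np.hypot(*d))"
```

```text
t 28.0 p [ 0.5891 -0.0164  0.1562] rot [179.79   0.34 133.29] F [12.5 -4.9  1.8] op 25.1 gf 79.0 q [-1.6  9.1  6.3 86.8 -0.1 45.2]
scene {'needle': np.float64(194.0), 'dark': 45, 'red': np.float64(240.4), 'redv': 11, 'diff': np.float64(46.4), 'med': 139}
side {'needle': np.float64(205.9), 'dark': 84, 'red': np.float64(264.5), 'redv': 43, 'diff': np.float64(58.6), 'med': 172}
wrist {'needle': np.float64(nan), 'dark': 0, 'red': np.float64(nan), 'redv': 0, 'diff': np.float64(nan), 'med': 0}
0.06652579580494401dial.py:13: RuntimeWarning: invalid value encountered in scalar divide
  k=np.argmax(w); i=(k+np.arange(-8,9))%360; ww=np.clip(w[i]-w[i].max()*.4,0,None); return (k+(ww@np.arange(-8,9))/ww.sum())%360, w[k]
```

```bash
python3 -m crank '[{"gripper":20,"travel":[0.22,-5.2,0],"twist":[0,0,0.08]},{"gripper":20,"travel":[0.22,-5.2,0],"twist":[0,0,0.08]},{"gripper":20,"travel":[0.22,-5.2,0],"twist":[0,0,0.08]},{"gripper":20,"travel":[0.22,-5.2,0],"twist":[0,0,0.08]},{"gripper":20,"travel":[0.22,-5.2,0],"twist":[0,0,0.08]},{"gripper":20,"travel":[0.22,-5.2,0],"twist":[0,0,0.08]},{"gripper":20,"travel":[0.22,-5.2,0],"twist":[0,0,0.08]},{"gripper":20,"travel":[0.22,-5.2,0],"twist":[0,0,0.08]},{"gripper":20,"travel":[0.22,-5.2,0],"twist":[0,0,0.08]},{"gripper":20,"travel":[0.22,-5.2,0],"twist":[0,0,0.08]}]' >/dev/null; python3 -m crank '[{"gripper":20,"travel":[0.22,-5.2,0],"twist":[0,0,0.08]},{"gripper":20,"travel":[0.22,-5.2,0],"twist":[0,0,0.08]},{"gripper":20,"travel":[0.22,-5.2,0],"twist":[0,0,0.08]},{"gripper":20,"travel":[0.22,-5.2,0],"twist":[0,0,0.08]},{"gripper":20,"travel":[0,0,0],"twist":[0,0,0]}]' >/dev/null; python3 -c "
from dial import *
st(); now()
o=bot.get_obs(); d=o['ee_pos'][:2]-[.5428,.0314]; print(np.hypot(*d))"
```

```text
t 30.02 p [ 0.5199 -0.0306  0.1562] rot [1.797e+02 1.200e-01 6.913e+01] F [ 6.9 -9.4  5.5] op 25.0 gf 79.6 q [-3.300e+00 -1.000e-01 -3.500e+00  8.640e+01 -2.000e-01  1.076e+02]
scene {'needle': np.float64(226.4), 'dark': 57, 'red': np.float64(243.9), 'redv': 31, 'diff': np.float64(17.4), 'med': 141}
side {'needle': np.float64(242.1), 'dark': 73, 'red': np.float64(264.7), 'redv': 42, 'diff': np.float64(22.6), 'med': 173}
wrist {'needle': np.float64(nan), 'dark': 0, 'red': np.float64(nan), 'redv': 0, 'diff': np.float64(nan), 'med': 0}
0.06613560659141667dial.py:13: RuntimeWarning: invalid value encountered in scalar divide
  k=np.argmax(w); i=(k+np.arange(-8,9))%360; ww=np.clip(w[i]-w[i].max()*.4,0,None); return (k+(ww@np.arange(-8,9))/ww.sum())%360, w[k]
```

```bash
cat > cal.py <<'E'
from dial import *
from scipy.optimize import minimize
ld=lambda f:cv2.imread(f)[...,::-1]
def fitC(im,c,n0=135.,r0=250.2):
    f=lambda v:(lambda d:(d['needle']-n0)**2+(d['red']-r0)**2+.02*(v@v))(read(im,c,C+(v[0]*e1+v[1]*e2)/1000))
    s=min((minimize(f,x0,method='Nelder-Mead',options=dict(initial_simplex=np.array(x0)+[[0,0],[2,0],[0,2]])) for x0 in([0,0],[3,0],[-3,0],[0,3],[0,-3])),key=lambda s:s.fun)
    return s.x,s.fun
cc={n:bot.calibration(n) for n in('scene','side')}
for i in(1,2):
    x,f=fitC(ld(f'pics/w{i}.png'),pickle.load(open(f'w{i}.pkl','rb'))); print('w',i,x.round(2),round(f,2))
for n in cc:
    x,f=fitC(ld(f'pics/{n}0.png'),cc[n]); Cn=C+(x[0]*e1+x[1]*e2)/1000
    print(n,x.round(2),round(f,2),'start',read(ld(f'pics/{n}0.png'),cc[n],Cn)['diff'],'now',read(ld(f'pics/now_{n}.png'),cc[n],Cn))
E
python3 cal.py
```

```text
w 1 [0.04 0.01] 0.0
w 2 [-0.43 -1.21] 0.03
scene [-2.72  0.87] 0.16 start 115.1 now {'needle': np.float64(233.3), 'dark': 59, 'red': np.float64(249.8), 'redv': 33, 'diff': np.float64(16.5), 'med': 141}
side [ 6.04 -4.06] 1.07 start 115.3 now {'needle': np.float64(225.7), 'dark': 74, 'red': np.float64(250.4), 'redv': 51, 'diff': np.float64(24.6), 'med': 172}
```

```bash
python3 -m crank '[{"gripper":20,"travel":[0.22,-5.2,0],"twist":[0,0,0.08]},{"gripper":20,"travel":[0.22,-5.2,0],"twist":[0,0,0.08]},{"gripper":20,"travel":[0.22,-5.2,0],"twist":[0,0,0.08]},{"gripper":20,"travel":[0.22,-5.2,0],"twist":[0,0,0.08]},{"gripper":20,"travel":[0.22,-5.2,0],"twist":[0,0,0.08]},{"gripper":20,"travel":[0.22,-5.2,0],"twist":[0,0,0.08]},{"gripper":20,"travel":[0,0,0],"twist":[0,0,0]}]' >/dev/null; python3 - <<'E'
from dial import *
st(); now(('scene','side'))
o=bot.get_obs(); T=np.array(bot.calibration('wrist')['camera_from_world'])
R=Ro.from_euler('xyz',o['tcp_rot'],degrees=True).as_matrix(); p=o['ee_pos']
# camera_from_tool
A=np.eye(4);A[:3,:3]=R;A[:3,3]=p; ct=T@A
c=bot.calibration('wrist')
for yaw in (o['tcp_rot'][2],):
  for t in ([.53,.05,.27],[.48,.05,.27],[.48,.1,.27],[.45,.1,.27],[.5,.12,.3]):
    B=np.eye(4);B[:3,:3]=Ro.from_euler('xyz',[180,0,yaw],degrees=True).as_matrix();B[:3,3]=t
    d=dict(c);d['camera_from_world']=ct@np.linalg.inv(B); print(t,proj(d,C).round(),to(t,yaw)[0])
E
```

```text
t 31.05 p [ 0.4942 -0.0129  0.1561] rot [ 1.7971e+02 -1.0000e-02  4.1640e+01] F [ 5.2 -8.6  5.8] op 25.1 gf 79.8 q [ -1.4  -3.7  -7.   86.5  -0.2 137. ]
scene {'needle': np.float64(240.2), 'dark': 52, 'red': np.float64(249.8), 'redv': 12, 'diff': np.float64(9.6), 'med': 140}
side {'needle': np.float64(258.1), 'dark': 93, 'red': np.float64(264.7), 'redv': 30, 'diff': np.float64(6.6), 'med': 174}
[0.53, 0.05, 0.27] [208.  92.] [  68.6  -22.6 -113.9]
[0.48, 0.05, 0.27] [238.  50.] [  31.2  -55.9 -114.1]
[0.48, 0.1, 0.27] [279.  87.] [  64.5  -93.2 -114.3]
[0.45, 0.1, 0.27] [299.  63.] [  42.1 -113.2 -114.4]
[0.5, 0.12, 0.3] [285. 116.] [  92.7  -94.7 -144.3]
```

```bash
python3 -m crank '[{"gripper":60,"travel":[0,0,0],"twist":[0,0,0]},{"gripper":60,"travel":[0,0,0],"twist":[0,0,0]},{"gripper":60,"travel":[0,0,0],"twist":[0,0,0]},{"gripper":60,"travel":[0,0,-50],"twist":[0,0,0]},{"gripper":60,"travel":[0,0,-50],"twist":[0,0,0]},{"gripper":60,"travel":[46,-47,-22],"twist":[0,0,0]},{"gripper":60,"travel":[46,-47,-22],"twist":[0,0,0]},{"gripper":60,"travel":[0,0,0],"twist":[0,0,0]},{"gripper":60,"travel":[0,0,0],"twist":[0,0,0]}]' >/dev/null; python3 - <<'E'
from dial import *
st(); c=bot.calibration('wrist'); pickle.dump(c,open('w9.pkl','wb')); now()
im=cv2.imread('pics/now_wrist.png'); u,v=proj(c,C); print(u,v)
x,y=int(u)-75,max(0,int(v)-60); cv2.imwrite('pics/w9c.png',cv2.resize(im[y:y+120,x:x+150],(750,600),interpolation=2)); print(x,y)
E
```

```text
t 32.27 p [0.4983 0.1071 0.294 ] rot [-1.7998e+02  6.0000e-02  4.1870e+01] F [-0.2  0.1 -0.6] op 60.1 gf 0.0 q [ 12.1   1.4  13.4 102.1  -0.  150.3]
scene {'needle': np.float64(240.6), 'dark': 49, 'red': np.float64(249.6), 'redv': 11, 'diff': np.float64(9.0), 'med': 136}
side {'needle': np.float64(257.6), 'dark': 93, 'red': np.float64(264.9), 'redv': 30, 'diff': np.float64(7.3), 'med': 174}
wrist {'needle': np.float64(248.4), 'dark': 118, 'red': np.float64(255.4), 'redv': 55, 'diff': np.float64(7.1), 'med': 174}
276.2687028523412 106.79143130123003
201 46
```

View pics/w9c.png

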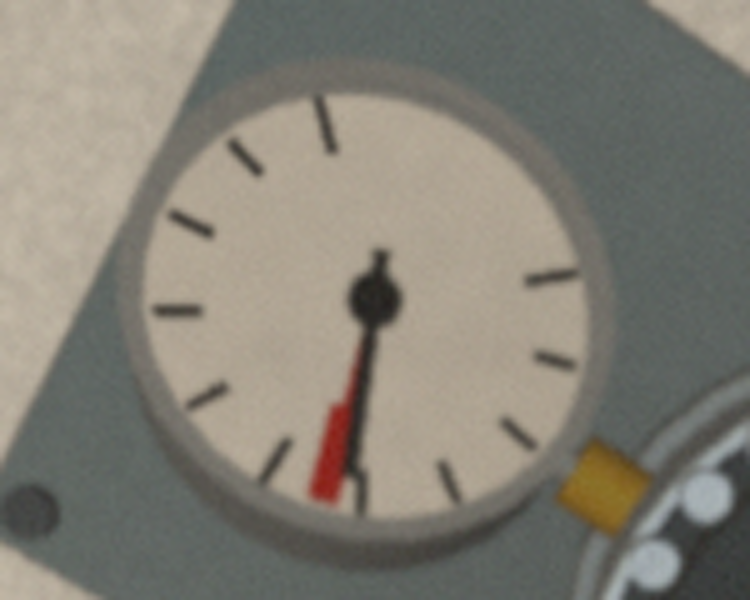

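The needle runs from the pivot at (374,300) to its tip at (351,470). The red hand's outer end is centred at (327,500), so the needle is a few degrees short. I'll convert those pixels on the dial plane.

```bash
python3 - <<'E'
from dial import *
c=pickle.load(open('w9.pkl','rb')); n=np.cross(e2,e1); 
def pl(q):
    o,v=ray(c,((q[0]+.5)/5-.5+201,(q[1]+.5)/5-.5+46)); return o+v*((C-o)@n)/(v@n)
P=[pl(q) for q in((374,300),(351,470),(327,500))]; print(P[0]-C)
a=[np.degrees(np.arctan2((p-P[0])@e2,(p-P[0])@e1))%360 for p in P[1:]]; print(a,a[1]-a[0],[np.linalg.norm(p-P[0]) for p in P[1:]])
# image-code: needle at r 20-34 using true pivot; red at r 36-42
import dial
im=cv2.imread('pics/now_wrist.png')[...,::-1]
for r0,r1 in((.014,.036),(.02,.034),(.036,.042)):
    dial.rs=np.linspace(r0,r1,15); print(r0,read(im,c,P[0]))
print(to([.4942,-.0129,.1561],41.64))
o=bot.get_obs(); p=np.array([.4942,-.0129])-[.5428,.0314]; print(np.hypot(*p),np.degrees(np.arctan2(p[1],p[0])))
E
```

```text
[ 0.00030387  0.00152208 -0.0002687 ]
[np.float64(247.03954623547867), np.float64(252.22787156815838)] 5.18832533267971 [np.float64(0.03845613120762104), np.float64(0.04607094892192476)]
0.014 {'needle': np.float64(247.9), 'dark': 118, 'red': np.float64(254.9), 'redv': 53, 'diff': np.float64(6.9), 'med': 174}
0.02 {'needle': np.float64(247.9), 'dark': 119, 'red': np.float64(254.9), 'redv': 63, 'diff': np.float64(7.0), 'med': 174}
0.036 {'needle': np.float64(44.3), 'dark': 91, 'red': np.float64(254.0), 'redv': 82, 'diff': np.float64(209.8), 'med': 174}
(array([-82.1,  86. , 138. ]), array([-0.0003,  0.0009,  0.0015]))
0.06576055048431391 -137.6501198426557
```

```bash
python3 -m crank '[{"gripper":60,"travel":[-41,43,20],"twist":[0,0,0]},{"gripper":60,"travel":[-41,43,20],"twist":[0,0,0.0015]},{"gripper":60,"travel":[0,0,0],"twist":[0,0,0]},{"gripper":60,"travel":[0,0,49],"twist":[0,0,0]},{"gripper":60,"travel":[0,0,49],"twist":[0,0,0]},{"gripper":60,"travel":[0,0,0],"twist":[0,0,0]},{"gripper":20,"travel":[0,0,0],"twist":[0,0,0]},{"gripper":20,"travel":[0,0,0],"twist":[0,0,0]},{"gripper":20,"travel":[0,0,0],"twist":[0,0,0]},{"gripper":20,"travel":[0,0,0],"twist":[0,0,0]}]' 60 >/dev/null; python3 -c "
from h import *
st()"
```

```text
t 33.67 p [ 0.4962 -0.0116  0.1594] rot [179.79  -0.18  41.71] F [ 1.6 -1.8  8.1] op 25.3 gf 58.8 q [ -1.3  -3.5  -6.4  86.8  -0.  137. ]
```

```bash
python3 -m crank '[{"gripper":20,"travel":[0.08,-3.3,0],"twist":[0,0,0.05]},{"gripper":20,"travel":[0.08,-3.3,0],"twist":[0,0,0.05]},{"gripper":20,"travel":[0.08,-3.5,0],"twist":[0,0,0.054]},{"gripper":20,"travel":[0,0,0],"twist":[0,0,0]},{"gripper":20,"travel":[0,0,0],"twist":[0,0,0]}]' >/dev/null; python3 - <<'E'
from dial import *
st(); now(('scene','side'))
E
```

```text
t 34.3 p [ 0.4903 -0.0038  0.1594] rot [179.78  -0.22  32.88] F [ 1.6 -3.7  5.7] op 25.4 gf 59.1 q [-4.000e-01 -4.400e+00 -7.300e+00  8.680e+01 -1.000e-01  1.467e+02]
scene {'needle': np.float64(243.5), 'dark': 56, 'red': np.float64(251.8), 'redv': 3, 'diff': np.float64(8.4), 'med': 140}
side {'needle': np.float64(260.9), 'dark': 83, 'red': np.float64(268.4), 'redv': 20, 'diff': np.float64(7.5), 'med': 174}
```

```bash
python3 -m crank '[{"gripper":20,"travel":[0,0,1.5],"twist":[0,0,0]},{"gripper":20,"travel":[0,0,0],"twist":[0,0,0]}]' | egrep 'ee_p|wrist'; python3 -m crank '[{"gripper":20,"travel":[0,0,-1.5],"twist":[0,0,0]},{"gripper":60,"travel":[0,0,0],"twist":[0,0,0]},{"gripper":60,"travel":[0,0,0],"twist":[0,0,0]},{"gripper":60,"travel":[0,0,0],"twist":[0,0,0]},{"gripper":60,"travel":[0,0,-50],"twist":[0,0,0]},{"gripper":60,"travel":[0,0,-50],"twist":[0,0,0]},{"gripper":60,"travel":[46,-47,-20],"twist":[0,0,0]},{"gripper":60,"travel":[46,-47,-20],"twist":[0,0,0]},{"gripper":60,"travel":[0,0,0],"twist":[0,0,0]},{"gripper":60,"travel":[0,0,0],"twist":[0,0,0]}]' >/dev/null; python3 - <<'E'
from dial import *
import dial
st(); c=bot.calibration('wrist'); pickle.dump(c,open('w10.pkl','wb')); now()
ld=lambda f:cv2.imread(f)[...,::-1]
# red-area profile per angle at r 24..40: left/right extents of red around the needle; compare with pictures 1,2
for nm,f,cf in(('w1','pics/w1.png','w1.pkl'),('w2','pics/w2.png','w2.pkl'),('now','pics/now_wrist.png','w10.pkl')):
    im=ld(f); cc=pickle.load(open(cf,'rb'))
    A,R=np.meshgrid(np.radians(np.arange(236,266)),np.linspace(.026,.038,13)); P=C+R[...,None]*(np.cos(A)[...,None]*e1+np.sin(A)[...,None]*e2)
    uv=np.array([proj(cc,p) for p in P.reshape(-1,3)],np.float32).reshape(13,30,2)
    S=cv2.remap(np.ascontiguousarray(im),uv[...,0],uv[...,1],1).astype(float).mean(0); print(nm,'R',S[:,0].round().astype(int),'\n G',S[:,1].round().astype(int))
E
```

```text
ee_pos: [0.4904, -0.0038, 0.1593]
wrist_force: [-1.3, -4.0, 16.1]
t 35.9 p [0.5122 0.1138 0.2925] rot [-1.7999e+02  7.0000e-02  3.2950e+01] F [-0.5  0.  -0.3] op 59.6 gf 0.0 q [ 12.5   3.4  15.3 102.   -0.  159.6]
scene {'needle': np.float64(243.5), 'dark': 54, 'red': np.float64(251.8), 'redv': 3, 'diff': np.float64(8.4), 'med': 136}
side {'needle': np.float64(260.9), 'dark': 84, 'red': np.float64(268.3), 'redv': 19, 'diff': np.float64(7.3), 'med': 175}
wrist {'needle': np.float64(252.2), 'dark': 118, 'red': np.float64(257.9), 'redv': 26, 'diff': np.float64(5.6), 'med': 176}
w1 R [191 189 186 183 179 176 172 166 158 152 149 150 153 154 155 155 154 154
 155 158 163 171 179 186 190 191 191 186 180 171] 
 G [179 177 174 171 167 162 153 140 121  96  73  57  48  44  44  44  44  45
  49  63  86 115 142 161 172 177 178 174 168 160]
w2 R [179 178 178 178 177 176 172 163 152 141 139 138 140 141 142 144 144 145
 146 149 154 161 168 173 177 179 179 178 177 176] 
 G [167 166 166 166 165 163 157 144 122  95  71  51  40  38  39  41  45  49
  56  69  90 115 137 152 161 165 167 166 166 165]
now R [178 178 178 178 177 175 172 168 165 164 167 163 158 140 119  95  73  59
  60  70  88 106 123 135 146 155 164 170 174 177] 
 G [166 166 167 167 166 164 161 157 155 152 153 144 135 113  90  69  53  44
  42  41  41  43  46  59  78 102 125 143 154 162]
```

The push test gave 16 N with no movement, so the latch is still fully in. By the visible red on either side of the needle, about 1.9° is left, so I'll make one small final correction.

```bash
python3 -m crank '[{"gripper":60,"travel":[-46,47,20],"twist":[0,0,0]},{"gripper":60,"travel":[-46,47,20],"twist":[0,0,0]},{"gripper":60,"travel":[0,0,0],"twist":[0,0,0]},{"gripper":60,"travel":[0,0,50],"twist":[0,0,0]},{"gripper":60,"travel":[0,0,50],"twist":[0,0,0]},{"gripper":60,"travel":[0,0,0],"twist":[0,0,0]},{"gripper":20,"travel":[0,0,0],"twist":[0,0,0]},{"gripper":20,"travel":[0,0,0],"twist":[0,0,0]},{"gripper":20,"travel":[0,0,0],"twist":[0,0,0]},{"gripper":20,"travel":[0,0,0],"twist":[0,0,0]}]' 60 >/dev/null; python3 -c "
from dial import *
st(); now(('scene',))"; python3 -m crank '[{"gripper":20,"travel":[0.05,-2.1,0],"twist":[0,0,0.032]},{"gripper":20,"travel":[0.05,-2.1,0],"twist":[0,0,0.032]},{"gripper":20,"travel":[0,0,0],"twist":[0,0,0]},{"gripper":20,"travel":[0,0,0],"twist":[0,0,0]}]' >/dev/null; python3 -c "
from dial import *
st(); now(('scene','side'))"
```

```text
t 37.3 p [ 0.4901 -0.0036  0.1595] rot [179.82  -0.21  32.89] F [ 0.6 -2.4  6.5] op 25.3 gf 58.5 q [ -0.4  -4.4  -7.2  86.8  -0.  146.7]
scene {'needle': np.float64(243.5), 'dark': 56, 'red': np.float64(252.7), 'redv': 3, 'diff': np.float64(9.3), 'med': 140}
t 37.85 p [ 4.881e-01 -3.000e-04  1.595e-01] rot [179.78  -0.22  29.22] F [ 0.8 -4.   5.9] op 25.4 gf 58.7 q [ 0.000e+00 -4.600e+00 -7.500e+00  8.680e+01 -1.000e-01  1.508e+02]
scene {'needle': np.float64(244.7), 'dark': 54, 'red': np.float64(240.0), 'redv': 6, 'diff': np.float64(355.3), 'med': 139}
side {'needle': np.float64(263.3), 'dark': 86, 'red': np.float64(270.2), 'redv': 6, 'diff': np.float64(6.8), 'med': 174}
```

The needle now reads 244.7 against red 244.5 in the scene view, and 263.3 against 264.8 in the side view. I'll release, retreat and check.

```bash
python3 -m crank '[{"gripper":60,"travel":[0,0,0],"twist":[0,0,0]},{"gripper":60,"travel":[0,0,0],"twist":[0,0,0]},{"gripper":60,"travel":[0,0,0],"twist":[0,0,0]},{"gripper":60,"travel":[0,0,-50],"twist":[0,0,0]},{"gripper":60,"travel":[0,0,-50],"twist":[0,0,0]},{"gripper":60,"travel":[46,-47,-20],"twist":[0,0,0]},{"gripper":60,"travel":[46,-47,-20],"twist":[0,0,0]},{"gripper":60,"travel":[0,0,0],"twist":[0,0,0]},{"gripper":60,"travel":[0,0,0],"twist":[0,0,0]},{"gripper":60,"travel":[0,0,0],"twist":[0,0,0]}]' >/dev/null; python3 - <<'E'
from dial import *
st(); cc=bot.calibration('wrist'); now(); im=cv2.imread('pics/now_wrist.png')[...,::-1]
A,R=np.meshgrid(np.radians(np.arange(240,268)),np.linspace(.026,.036,13)); P=C+R[...,None]*(np.cos(A)[...,None]*e1+np.sin(A)[...,None]*e2)
uv=np.array([proj(cc,p) for p in P.reshape(-1,3)],np.float32).reshape(13,28,2)
S=cv2.remap(np.ascontiguousarray(im),uv[...,0],uv[...,1],1).astype(float).mean(0); print(S[:,:2].T.round().astype(int))
# grip height: orange top in scene picture versus 14 mm pushed in / out at the wheel's angle
b=np.radians(29.2+180); g=np.array([.5428+.065*np.cos(b),.0314+.065*np.sin(b)])
for n in('scene','side'):
    i=cv2.imread(f'pics/now_{n}.png'); h=cv2.cvtColor(i,cv2.COLOR_BGR2HSV); c=bot.calibration(n)
    m=((h[...,0]<14)&(h[...,1]>170)&(h[...,2]>70)).astype(np.uint8); q=proj(c,[*g,.173]); x,y=q.astype(int); s=np.argwhere(m[y-25:y+25,x-20:x+20])
    print(n,'orange centre',(s.mean(0)[::-1]+[x-20,y-25]).round(1) if len(s) else None,len(s),'in',q.round(1),'out',proj(c,[*g,.187]).round(1))
E
```

```text
t 39.2 p [0.5174 0.1147 0.2927] rot [-1.800e+02  4.000e-02  2.916e+01] F [ 0.1 -0.6  0.3] op 60.0 gf 0.0 q [ 12.5   4.1  16.1 102.   -0.  163.3]
scene {'needle': np.float64(244.7), 'dark': 52, 'red': np.float64(240.0), 'redv': 6, 'diff': np.float64(355.3), 'med': 136}
side {'needle': np.float64(263.8), 'dark': 86, 'red': np.float64(270.4), 'redv': 5, 'diff': np.float64(6.6), 'med': 175}
wrist {'needle': np.float64(253.7), 'dark': 117, 'red': np.float64(248.2), 'redv': 15, 'diff': np.float64(354.5), 'med': 177}
[[179 178 178 177 175 172 167 159 148 131 111  91  71  61  56  64  79 100
  122 141 156 166 173 177 179 179 179 177]
 [167 167 165 163 158 150 137 120  99  79  60  50  44  42  42  43  46  54
   70  92 115 136 152 161 165 167 167 166]]
scene orange centre [328.6 182.1] 24 in [327.8 185.1] out [327.9 181.8]
side orange centre [323.4 188.5] 46 in [323.8 189.1] out [323.7 186.3]
```

The needle is centred on the red hand: dark centre 253.8°, red band 247.8–259.7°. The crank is latched and released, so I'm handing in.

```bash
python3 -c "
from workcell import bot
print(bot.job_done())"
```

```text
the job is handed in; nothing more can be done
None
```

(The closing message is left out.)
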